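# Seat the valve plugs from the clamshell case and check that they rock free

## Robot

A 7-joint arm with a two-finger parallel gripper is mounted at the origin on a cart in front of the work surface, level with it; the furniture and walls round the work are solid. World frame = base frame: x ahead of the robot, y to its left, z up, the work surface at z = 0. Lengths are in mm, angles in rad, forces in N, time in s.
With the tool pointing down it reaches from about 350 to 900 mm from the base axis. Payload 19.9 kg.
Tool frame: the origin (TCP) lies at the very end of the fingers, on their centre line; the grasp point (between the pads) lies 19 mm behind it (ctrl.grasp_offset is the distance from the TCP to the grasp point, in mm); z points along the fingers, y is the line along which they close (so a half turn about z gives the same grasp; the last joint's range is limited). The gripper opens to 94 mm and grips with 3 to 60 N. Pads are 16 mm wide; open, the fingers measure 119 mm over their backs; the gripper's body (75 mm by 177 mm) begins 78 mm behind the grasp point.
Start: joints at [1.06, 0.417, -0.01, 1.614, 0.005, 1.111, -0.053], TCP at [282.375, -557.551, 205.425] pointing down, gripper open.
Joint ranges: [-2.81, 2.81], [-0.39, 2.02], [-1.27, 1.25], [0.06, 2.57], [-1.19, 4.33], [0.19, 2], [-2.82, 2.82]. Speed limits (rad/s): [1.89, 1.89, 2.39, 2.39, 3.01, 3.01, 3.01].

## Interface

Orientations are given as a 3x3 rotation matrix whose columns are the frame's x, y, z axes.
In Python, from workcell import monitor, read_camera, calibration, sign_off, ctrl gives the robot as it stands.
- The arm moves only by the tool jog_arm, never from a script. Its argument "commands" is a list of rows, each a list of 7 numbers: the turn, a rotation vector about the tool's x, y, z as a fraction of full scale, then the shift along the tool's x, y, z as a fraction of full scale, then the opening, from 0 (shut) to 1 (fully open). A call has 1 to 8 rows; each row is the pose to reach, as a shift and turn from the pose commanded when the call began, along the tool's axes at that moment; what a row does not reach only later rows make up. Full scale, the value 1, is 20 cm for a shift and 0.5 rad for a turn. A row lasts 1/8 s, in which the tool goes at most 62.5 mm and 10.7 degrees, less where a joint would pass 70% of its speed; a pose out of reach is approached as far as the arm can. A call with a number of a shift or a turn outside -1 to 1 is refused whole. A call with a gripper value outside its range is refused whole. The fingers move at their own pace and stop on an object; "squeeze" is the grip in N (left out, the last holds). Time passes only in rows, so rows that repeat a pose let the fingers close. It gives the time, the measured TCP pose, the force, the opening and the grip force at its end, in the units of the state.
- monitor.sense(): the state, without advancing time (a new reading comes with each control period).
- read_camera(name): name is "scene" or "top"; returns the picture (480x640x3 uint8, blue, green, red); there is no depth.
- calibration(name): a dict with "fx", "fy", "cx", "cy" (pixels), "dist_coeffs" ([k1, k2, p1, p2, k3] as OpenCV has them; the pictures are not rectified), "extrinsics" (4x4, takes a point from camera to world coordinates). Camera axes: x right, y up, looking along -z (the intrinsics and any distortion apply to the point x, -y, -z); pixel columns grow to the right and rows downward; lengths in mm; the calibration is good to about 2 mm. A picture is of the moment at which its call begins. calibration takes no time and is no camera call.
- sign_off(): hands the job in; it is judged then, once.
The state is a dict: "clock": time; "qpos": joint angles; "qd": joint speeds; "tau": joint torques, N m; "position": TCP position; "tool_rot": TCP orientation; "ft_force": force on the tool from outside, world axes, zero at the start; "torque": the same for the moment, N m; "grip_width": finger opening in mm; "grasp_force": force on a finger pad.
Only numpy, scipy, OpenCV 4.12 (cv2) and the standard library are available. Lean on these libraries where they do the work, as an engineer would, in place of code of your own. Each camera call takes 0.05 s, during which the arm holds its last target. There are 200 camera calls.

## Task

Swing the lid of the case past vertical so that it stays open, then take out the tapered valve plugs one after another, the smallest first and the largest last: seat each fully home and upright in its own matching seat and, before you fetch the next, rock it there (raise it about a centimetre so that it is still inside the cup, and tilt it by some ten degrees) to check that it is not wedged, and let it settle back home. There may be three or four plugs; when all are seated shut the lid of the empty case, and leave the beaker, vial and timer alone.

Things in the scene. Friction and masses are not known exactly. Their poses are not given: they have to be found in the camera images.
- case: grey clamshell case, fixed to the worktop, 110 (x) x 290 (y) x 97 mm tall when shut, walls 5 mm; origin at the centre of its underside, its own x points away from the robot, towards the hinge. The open base is 45 mm high with its inner floor 5 mm above the origin and three partitions that make four bays side by side along its y, each about 66 mm wide; plugs stand upright in the bays
- lid (a joint): deep lid of the case (50 mm deep shell, 0.25 kg), hinged along the far (own +x) upper edge of the base. rad: 0 shut, 1.9 fully open and leaning back against its stop. Let go below about 0.95 rad it falls shut, beyond about 1.3 rad it falls open and stays there by its own weight
- lid_handle (a point): middle of the lid's handle: round steel bar 12 mm thick, 100 mm long along the case's y, 42 mm in front of the lid's front face (36 mm free gap behind it) at 83 mm height when shut; carried along by the lid, which turns about lid_hinge. Legs only at the bar's ends (50 mm either side)
- lid_hinge (a point): middle of the hinge line, 55 mm behind the case's centre, 45 mm high; the line runs along the case's y
- plug_small: small steel valve plug, stands 81 mm tall: taper that widens from 20 mm diameter at the bottom to 37 mm at 24 mm height, then a 39 mm rim 4 mm thick, then a plain stem 12 mm in diameter from 28 to 74 mm height, and a button 23 mm in diameter, 7 mm thick, on top. Grip it by the stem under the button. Origin at the centre of the small lower face, z up along the stem. About 70 g. May be absent
- seat_small: loose aluminium seat of the small plug, 0.7 kg, 32 mm high: round foot 69 mm in diameter and 8 mm thick, cup 49 mm outside with a taper bore, open at the top, that matches that plug's taper. Bore 35 mm wide at the mouth, 24 mm deep. Origin at the centre of the underside
- seat_small_rest (a point): point on the axis of the small seat, 11 mm above its underside, where the origin of the small plug comes to rest when fully seated (rim then 3 mm above the mouth)
- plug_medium: medium steel valve plug, stands 81 mm tall: taper that widens from 27 mm diameter at the bottom to 44 mm at 24 mm height, then a 46 mm rim 4 mm thick, then a plain stem 12 mm in diameter from 28 to 74 mm height, and a button 23 mm in diameter, 7 mm thick, on top. Grip it by the stem under the button. Origin at the centre of the small lower face, z up along the stem. About 90 g. May be absent
- seat_medium: loose aluminium seat of the medium plug, 0.7 kg, 32 mm high: round foot 76 mm in diameter and 8 mm thick, cup 56 mm outside with a taper bore, open at the top, that matches that plug's taper. Bore 42 mm wide at the mouth, 24 mm deep. Origin at the centre of the underside
- seat_medium_rest (a point): point on the axis of the medium seat, 11 mm above its underside, where the origin of the medium plug comes to rest when fully seated (rim then 3 mm above the mouth)
- plug_large: large steel valve plug, stands 81 mm tall: taper that widens from 34 mm diameter at the bottom to 51 mm at 24 mm height, then a 53 mm rim 4 mm thick, then a plain stem 12 mm in diameter from 28 to 74 mm height, and a button 23 mm in diameter, 7 mm thick, on top. Grip it by the stem under the button. Origin at the centre of the small lower face, z up along the stem. About 110 g. May be absent
- seat_large: loose aluminium seat of the large plug, 0.7 kg, 32 mm high: round foot 83 mm in diameter and 8 mm thick, cup 63 mm outside with a taper bore, open at the top, that matches that plug's taper. Bore 49 mm wide at the mouth, 24 mm deep. Origin at the centre of the underside
- seat_large_rest (a point): point on the axis of the large seat, 11 mm above its underside, where the origin of the large plug comes to rest when fully seated (rim then 3 mm above the mouth)
- plug_extra_large: extra-large steel valve plug, stands 81 mm tall: taper that widens from 41 mm diameter at the bottom to 58 mm at 24 mm height, then a 60 mm rim 4 mm thick, then a plain stem 12 mm in diameter from 28 to 74 mm height, and a button 23 mm in diameter, 7 mm thick, on top. Grip it by the stem under the button. Origin at the centre of the small lower face, z up along the stem. About 140 g. May be absent
- seat_extra_large: loose aluminium seat of the extra-large plug, 0.7 kg, 32 mm high: round foot 90 mm in diameter and 8 mm thick, cup 70 mm outside with a taper bore, open at the top, that matches that plug's taper. Bore 56 mm wide at the mouth, 24 mm deep. Origin at the centre of the underside
- seat_extra_large_rest (a point): point on the axis of the extra-large seat, 11 mm above its underside, where the origin of the extra-large plug comes to rest when fully seated (rim then 3 mm above the mouth)
- beaker: empty glass beaker, 54 mm in diameter, 67 mm high, a bystander; origin under its centre
- vial: sample vial with blue cap, 27 mm in diameter, 60 mm high, a bystander; origin under its centre
- timer: white lab timer lying flat, 66x63x18 mm, a bystander; origin under its centre
Mind the look-alikes: they are no part of the job. What is shaped like the seat_small but green is not meant.

How it is judged:
By the outcome, as a careful person would: the job done as asked, in the order asked, and still so for the second after the job is handed in, with the robot touching nothing.
Of plug_small, plug_medium, plug_large, plug_extra_large only 3 to 4 are there at a start; the rules pass over those that are not, and their reading is None.
At some moment in a run one of seat_small, seat_medium, seat_large, seat_extra_large may be knocked a few centimetres aside while the robot is not near it.
Once in a run the grip may slacken for a moment while it holds something.
It also fails if it takes over 208 s, if anything falls off the work surface, if the arm or the gripper's body presses on something with over 40 N, if the wrist force passes 120 N, or if a joint passes its speed limit or range.

## Working session

There is one attempt and no reset: what is moved stays moved. The work goes in short steps, Python scripts to look and compute and a tool call to move; the robot and the scene stay as the last step left them, time stands still between calls to the robot, and variables do not carry over. Pictures are saved under pics/ and viewed, at most 14 in all, crops included, and the job is handed in when it is done.

Besides the shell and the picture viewer there is one more tool, called after "Request:" as a command line: name --pt "numbers of a row" for each row, then --argument value for the rest. jog_arm: Moves the arm, as the interface text tells. Shift numbers are shares of 20 cm and turn numbers shares of 0.5 rad, none past 1 either way. Its arguments: {"type":"object","properties":{"commands":{"type":"array","items":{"type":"array","items":{"type":"number","minimum":-1,"maximum":1}}},"squeeze":{"type":"number"}},"required":["commands"]}

```bash
mkdir -p pics; ls; cat > h.py <<'E'
import numpy as np, cv2
from workcell import monitor, read_camera, calibration, sign_off, ctrl
def ray(c,u,v):
    K=np.array([[c["fx"],0,c["cx"]],[0,c["fy"],c["cy"]],[0,0,1.]])
    p=cv2.undistortPoints(np.array([[[u,v]]],float),K,np.array(c["dist_coeffs"],float))[0,0]
    E=np.array(c["extrinsics"]); return E[:3,3],E[:3,:3]@np.array([p[0],-p[1],-1.])
def onz(name,u,v,z):
    o,d=ray(calibration(name),u,v); return (o+d*(z-o[2])/d[2]).round(1)
def proj(name,P):
    c=calibration(name);E=np.array(c["extrinsics"]);q=(np.atleast_2d(P)-E[:3,3])@E[:3,:3]
    K=np.array([[c["fx"],0,c["cx"]],[0,c["fy"],c["cy"]],[0,0,1.]])
    return cv2.projectPoints(q*[1,-1,-1],np.zeros(3),np.zeros(3),K,np.array(c["dist_coeffs"],float))[0][:,0].round(1)
def rel(P,Rt=None):
    "move to world TCP P (mm): row numbers"
    s=monitor.sense();R=np.array(s["tool_rot"]);sh=R.T@(np.array(P)-s["position"])/200
    rv=np.zeros(3) if Rt is None else cv2.Rodrigues(R.T@Rt)[0][:,0]/.5
    return rv.round(3),sh.round(4)
E
python3 - <<'E'
from h import *
for n in("scene","top"):
    cv2.imwrite(f"pics/{n}0.png",read_camera(n)); c=calibration(n);print(n,c["fx"],np.array(c["extrinsics"]).round(2))
s=monitor.sense();print(s,ctrl.grasp_offset)
E
```

```text
pics
scene 538.9890293681627 [[-5.1000e-01  3.6000e-01 -7.8000e-01 -4.6675e+02]
 [-8.6000e-01 -2.3000e-01  4.5000e-01  5.6039e+02]
 [-2.0000e-02  9.0000e-01  4.3000e-01  6.2741e+02]
 [ 0.0000e+00  0.0000e+00  0.0000e+00  1.0000e+00]]
top 469.503200030282 [[ 1.00000e-02  9.90000e-01 -1.40000e-01  4.22900e+02]
 [-1.00000e+00  2.00000e-02  2.00000e-02 -3.19600e+01]
 [ 2.00000e-02  1.40000e-01  9.90000e-01  1.07592e+03]
 [ 0.00000e+00  0.00000e+00  0.00000e+00  1.00000e+00]]
{'clock': 0.1, 'qpos': array([ 1.06044088,  0.4178907 , -0.01032417,  1.61407861,  0.00470086,
        1.11068875, -0.05299574]), 'qd': array([ 9.43230612e-04, -1.66527437e-03, -1.95823650e-03,  5.16222552e-04,
       -9.24962292e-04, -7.70163095e-07, -1.22071604e-03]), 'tau': array([ 1.21828583e-03, -8.52573824e+01,  6.39934391e-01, -4.26689994e+01,
       -4.89523506e-02,  1.64185558e-02, -1.13145035e-05]), 'position': array([ 282.27431987, -557.26888186,  204.91732705]), 'tool_rot': array([[ 8.92071646e-01,  4.51893671e-01, -5.36413262e-04],
       [ 4.51893983e-01, -8.92071203e-01,  8.92703488e-04],
       [-7.51117671e-05, -1.03875740e-03, -9.99999458e-01]]), 'ft_force': array([-0.09596897,  0.77801113,  0.02178311]), 'torque': array([-0.07665307,  0.03244549,  0.01288264]), 'grasp_force': 0.0, 'grip_width': 94.1838575000795} 18.8
```

View pics/top0.png

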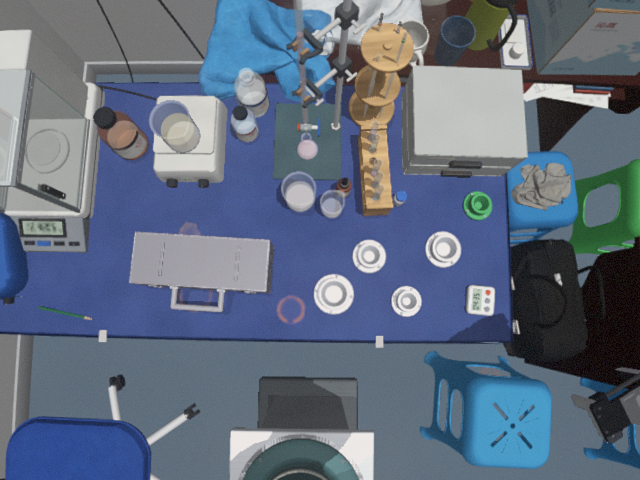

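View pics/scene0.png

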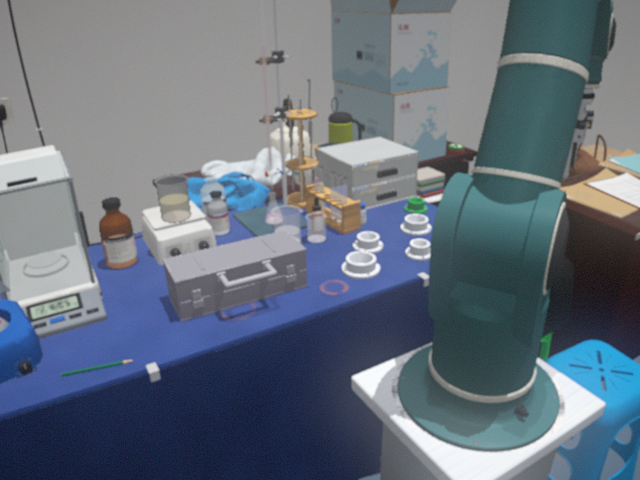

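Top view: the case is at about (202,262) with its handle bar at (198,307). White seats are at (334,294), (369,256), (443,249) and (406,301). The look-alikes are the green seat (479,206), the timer (481,300), the beaker at about (299,192) or (332,204), and the blue-capped vial (400,198).

Next I measure the seats' sizes, and the case and handle.

```bash
cat >> h.py <<'E'
def seats(im):
    "white seat feet in top view -> centre on table, foot diameter"
    hsv=cv2.cvtColor(im,cv2.COLOR_BGR2HSV);m=((hsv[...,1]<60)&(hsv[...,2]>120)).astype(np.uint8)
    m[:235]=0;m[322:]=0;m[:,:305]=0;m[:,466:]=0
    out=[]
    for k in cv2.findContours(m,cv2.RETR_EXTERNAL,cv2.CHAIN_APPROX_NONE)[0]:
        if cv2.contourArea(k)<250: continue
        w=np.array([onz("top",*p,6)[:2] for p in k[:,0]],np.float32)
        e=cv2.fitEllipse(cv2.convexHull(w)); mm=cv2.moments(k)
        out.append((np.round(e[0],1),np.round(e[1],1),(round(mm['m10']/mm['m00'],1),round(mm['m01']/mm['m00'],1))))
    return out
E
python3 - <<'E'
from h import *
im=cv2.imread("pics/top0.png")
for s in seats(im): print(s)
c=np.hstack([cv2.resize(im[225:320,120:310],None,fx=4,fy=4,interpolation=2)])
cv2.imwrite("pics/c1.png",c)
c=cv2.resize(im[185:325,305:505],None,fx=4,fy=4,interpolation=2);cv2.imwrite("pics/c2.png",c)
E
```

```text
(array([ 441.3, -232.5]), array([69.4, 70.7]), (405.9, 300.9))
(array([455.4, -66.6]), array([91.7, 92. ]), (333.2, 293.8))
(array([ 543.3, -147.1]), array([77.2, 77.9]), (368.7, 255.9))
(array([ 560.5, -319.4]), array([80.2, 86.1]), (442.7, 249.9))
```

View pics/c1.png

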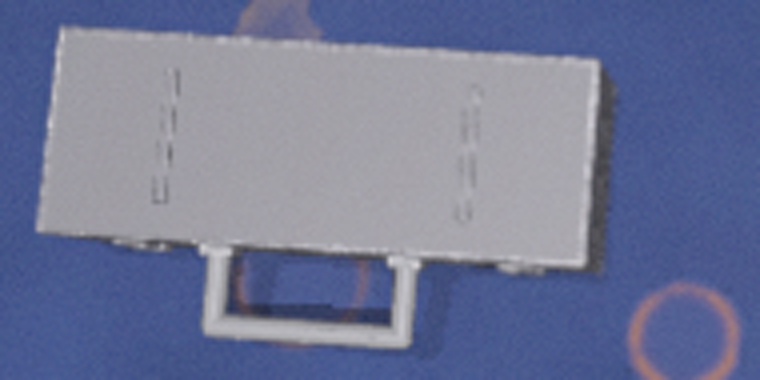

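View pics/c2.png

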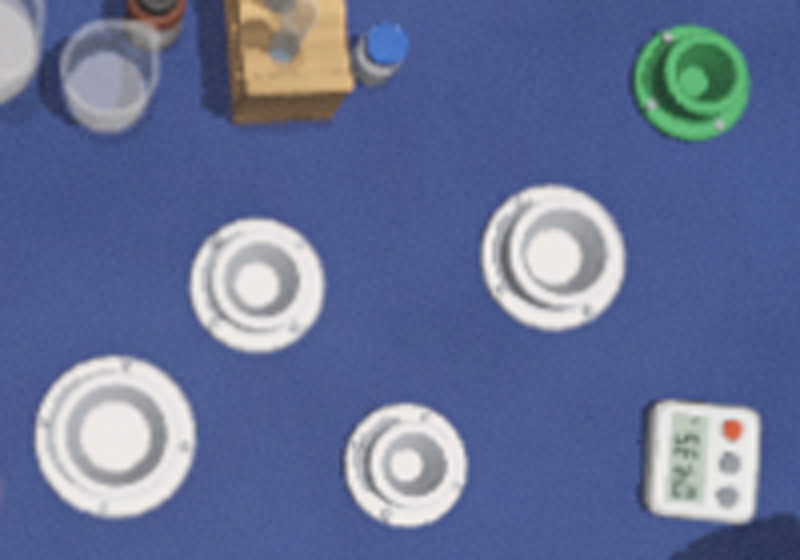

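Crops: the handle bar centre is at about (197,308), with the lid corners clear. The seats by foot diameter are small (406,301), medium (369,256), large (443,250) and XL (333,294). The green seat is ignored.

```bash
python3 - <<'E'
from h import *
f=lambda p,z:onz("top",120+p[0]/4-.4,225+p[1]/4-.4,z)
C=np.array([f(p,97)[:2] for p in[(62,30),(600,60),(585,267),(38,232)]]);print(C)
fl,fr,nr,nl=C
print("len",np.linalg.norm(fl-fr),np.linalg.norm(nl-nr),np.linalg.norm(fl-nl),np.linalg.norm(fr-nr))
yax=((fl-fr)+(nl-nr));yaw=np.arctan2(-yax[0],yax[1]);print("centre",C.mean(0),"yaw",yaw)
print("handle",f((207,325),83),f((408,338),83),f((307,331),83))
ex=np.array([np.cos(yaw),np.sin(yaw)]);ey=np.array([-ex[1],ex[0]]);c=C.mean(0)
print("handle pred",c-ex*97,"hinge",c+ex*55, "proj of handle",proj("top",np.r_[c-ex*97,83]))
E
```

```text
[[575.  359.2]
 [563.8  71.7]
 [455.2  76.2]
 [467.6 364.7]]
len 287.7180738153236 288.7663588439623 107.54073646762883 108.69319205911653
centre [515.4  217.95] yaw -0.04094931828357035
handle [421.3 276.4  83. ] [416.8 169.6  83. ] [419.3 223.1  83. ]
handle pred [418.4813157  221.92097387] hinge [570.35389316 215.69841688] proj of handle [[196.9 307.8]]
```

```bash
cat >> h.py <<'E'
def down(a,tilt=None):
    "tool pointing down with tool y (closing line) at world angle a"
    y=np.array([np.cos(a),np.sin(a),0]);z=np.array([0,0,-1.]);return np.c_[np.cross(y,z),y,z]
def plan(calls,start=None):
    "calls: list of lists of (P,R,open); prints row numbers for each call"
    s=monitor.sense();P0,R0=(np.array(s["position"]),np.array(s["tool_rot"])) if start is None else start
    for c in calls:
        print("call")
        for P,R,o in c:
            rv=cv2.Rodrigues(R0.T@R)[0][:,0]/.5;sh=R0.T@(np.array(P,float)-P0)/200
            r=np.r_[rv,sh].round(3)+0.;print(" ",list(map(float,r)),o,"" if abs(r).max()<=1 else "TOO BIG")
        P0,R0=np.array(P,float),R
E
python3 - <<'E'
from h import *
s=monitor.sense();a0=np.arctan2(s["tool_rot"][1,1],s["tool_rot"][0,1]);print(a0)
a1=-.041
D=lambda f:down(a0+(a1-a0)*f)
plan([[((360,-400,205),D(.4),1)],[((415,-220,205),D(.8),1)],[((418,-30,205),D(1),1)],[((418,150,205),D(1),.5)],[((419,223,150),D(1),.5),((419,223,79),D(1),.5)]])
E
```

```text
-1.1019090742667152
call
  [-0.002, 0.0, -0.849, 0.702, -0.526, 0.0] 1 
call
  [0.0, 0.0, -0.849, 0.874, -0.35, 0.0] 1 
call
  [0.0, 0.0, -0.424, 0.923, -0.223, 0.0] 1 
call
  [0.0, 0.0, 0.0, 0.899, -0.037, 0.0] 0.5 
call
  [0.0, 0.0, 0.0, 0.365, -0.01, 0.275] 0.5 
  [0.0, 0.0, 0.0, 0.365, -0.01, 0.63] 0.5
```

Request:
jog_arm --pt "0 0 -0.85 0.702 -0.526 0 1" --pt "0 0 -0.85 0.702 -0.526 0 1" --pt "0 0 -0.85 0.702 -0.526 0 1" --pt "0 0 -0.85 0.702 -0.526 0 1"

```text
clock: 0.6
position: [362.0, -397.0, 205.6]
tool_rot: [[0.622, 0.783, 0.0], [0.783, -0.622, 0.001], [0.001, -0.0, -1.0]]
ft_force: [-1.1, -1.0, -0.2]
grip_width: 94.1
grasp_force: 0.0
```

Request:
jog_arm --pt "0 0 -0.85 0.874 -0.35 0 0.6" --pt "0 0 -0.85 0.874 -0.35 0 0.6" --pt "0 0 -0.85 0.874 -0.35 0 0.6" --pt "0 0 -0.85 0.874 -0.35 0 0.6"

```text
clock: 1.1
position: [416.0, -217.1, 205.6]
tool_rot: [[0.244, 0.97, 0.0], [0.97, -0.244, 0.0], [0.0, 0.0, -1.0]]
ft_force: [0.2, -0.3, 0.4]
grip_width: 58.1
grasp_force: 0.0
```

Request:
jog_arm --pt "0 0 -0.42 0.923 -0.223 0 0.42" --pt "0 0 -0.42 0.923 -0.223 0 0.42" --pt "0 0 -0.42 0.923 -0.223 0 0.42" --pt "0 0 -0.42 0.923 -0.223 0 0.42"

```text
clock: 1.6
position: [418.0, -27.9, 205.7]
tool_rot: [[0.039, 0.999, 0.0], [0.999, -0.039, 0.0], [0.0, 0.0, -1.0]]
ft_force: [0.2, -1.3, 0.4]
grip_width: 39.3
grasp_force: 0.0
```

Request:
jog_arm --pt "0 0 0 0.9 -0.037 0 0.42" --pt "0 0 0 0.9 -0.037 0 0.42" --pt "0 0 0 0.9 -0.037 0 0.42" --pt "0 0 0 0.9 -0.037 0 0.42" --pt "0 0 0 0.9 -0.037 0 0.42"

```text
clock: 2.22
position: [418.6, 148.3, 205.1]
tool_rot: [[0.044, 0.999, -0.001], [0.999, -0.044, -0.0], [-0.0, -0.001, -1.0]]
ft_force: [-0.3, -0.8, 0.1]
grip_width: 39.7
grasp_force: 0.0
```

```bash
python3 - <<'E'
from h import *
R=down(-.041)
plan([[((419,223,110),R,.42),((419,223,66),R,.42)]])
cv2.imwrite("pics/s1.png",read_camera("scene")[120:440,130:560])
E
```

```text
call
  [-0.002, 0.0, -0.006, 0.373, -0.014, 0.476] 0.42 
  [-0.002, 0.0, -0.006, 0.373, -0.014, 0.696] 0.42
```

View pics/s1.png

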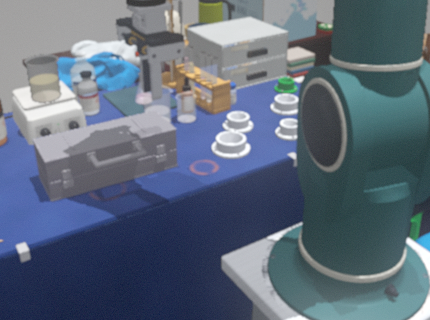

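The gripper hangs above the case front, about where I expected. Next I descend and grip the bar.

Request:
jog_arm --pt "0 0 0 0.37 -0.014 0.3 0.42" --pt "0 0 0 0.37 -0.014 0.3 0.42" --pt "0 0 0 0.37 -0.014 0.5 0.42" --pt "0 0 0 0.37 -0.014 0.696 0.42" --pt "0 0 0 0.37 -0.014 0.696 0.42" --pt "0 0 0 0.37 -0.014 0.696 0.42"

```text
clock: 3.02
position: [419.2, 223.5, 67.5]
tool_rot: [[0.043, 0.999, 0.001], [0.999, -0.043, 0.0], [0.0, 0.001, -1.0]]
ft_force: [-0.1, -0.1, 0.7]
grip_width: 39.5
grasp_force: 0.0
```

Request:
jog_arm --pt "0 0 0 0 0 0 0" --pt "0 0 0 0 0 0 0" --pt "0 0 0 0 0 0 0" --pt "0 0 0 0 0 0 0" --pt "0 0 0 0 0 0 0" --squeeze 12

```text
clock: 3.65
position: [420.1, 223.9, 66.9]
tool_rot: [[0.043, 0.999, 0.003], [0.999, -0.043, 0.001], [0.001, 0.003, -1.0]]
ft_force: [9.3, -0.3, -2.5]
grip_width: 11.2
grasp_force: 12.0
```

```bash
python3 - <<'E'
from h import *
s=monitor.sense();P=np.array(s["position"]);R=s["tool_rot"];print(P,s["grip_width"],s["grasp_force"],s["ft_force"])
ex=np.array([np.cos(-.041),np.sin(-.041),0]);g=P+[0,0,18.8]
h=np.array([570.4,215.7,45]);b=np.array([-152.,38.]);off=P-(h+b[0]*ex+[0,0,b[1]]);print(off)
def at(t):
    c,q=np.cos(t),np.sin(t);x=b[0]*c+b[1]*q;z=-b[0]*q+b[1]*c
    return h+x*ex+[0,0,z]+off
plan([[(at(t),R,0) for t in np.arange(.1,.81,.1)],[(at(t),R,0) for t in np.arange(.9,1.51,.1)]])
E
```

```text
[420.11333355 223.9151661   66.88258434] 11.230860802807268 12.001518309116364 [ 9.28908144 -0.27201208 -2.54848251]
[  1.58559545   1.98491195 -16.11741566]
call
  [0.0, 0.0, 0.0, 0.0, 0.023, -0.075] 0 
  [0.0, 0.0, 0.0, 0.0, 0.053, -0.147] 0 
  [0.0, 0.0, 0.0, 0.0, 0.091, -0.216] 0 
  [0.0, 0.0, 0.0, 0.001, 0.135, -0.281] 0 
  [0.0, 0.0, 0.0, 0.001, 0.185, -0.341] 0 
  [0.0, 0.0, 0.0, 0.001, 0.241, -0.395] 0 
  [0.0, 0.0, 0.0, 0.001, 0.302, -0.444] 0 
  [0.0, 0.0, 0.0, 0.001, 0.368, -0.487] 0 
call
  [0.0, 0.0, 0.0, 0.0, 0.07, -0.036] 0 
  [0.0, 0.0, 0.0, 0.0, 0.143, -0.064] 0 
  [0.0, 0.0, 0.0, 0.0, 0.218, -0.085] 0 
  [0.0, 0.0, 0.0, 0.001, 0.295, -0.099] 0 
  [0.0, 0.0, 0.0, 0.001, 0.373, -0.105] 0 
  [0.0, 0.0, 0.0, 0.001, 0.452, -0.102] 0 
  [0.0, 0.0, 0.0, 0.001, 0.529, -0.092] 0
```

Request:
jog_arm --pt "0 0 0 0 0.023 -0.075 0" --pt "0 0 0 0 0.053 -0.147 0" --pt "0 0 0 0 0.091 -0.216 0" --pt "0 0 0 0 0.135 -0.281 0" --pt "0 0 0 0 0.185 -0.341 0" --pt "0 0 0 0 0.241 -0.395 0" --pt "0 0 0 0 0.302 -0.444 0" --pt "0 0 0 0 0.368 -0.487 0" --squeeze 12

```text
clock: 4.65
position: [492.1, 220.4, 164.1]
tool_rot: [[0.042, 0.999, -0.001], [0.999, -0.042, -0.001], [-0.001, -0.001, -1.0]]
ft_force: [-1.0, -3.7, 0.3]
grip_width: 11.2
grasp_force: 12.0
```

Request:
jog_arm --pt "0 0 0 0 0.07 -0.036 0" --pt "0 0 0 0 0.143 -0.064 0" --pt "0 0 0 0 0.218 -0.085 0" --pt "0 0 0 0 0.295 -0.099 0" --pt "0 0 0 0 0.373 -0.105 0" --pt "0 0 0 0 0.452 -0.102 0" --pt "0 0 0 0 0.529 -0.092 0" --pt "0 0 0 0 0.529 -0.092 0"

```text
clock: 5.65
position: [598.7, 216.4, 181.8]
tool_rot: [[0.043, 0.999, 0.0], [0.999, -0.043, 0.001], [0.001, 0.0, -1.0]]
ft_force: [0.6, -3.8, 3.9]
grip_width: 11.1
grasp_force: 12.0
```

```bash
python3 - <<'E'
from h import *
s=monitor.sense();print(s["position"],s["grip_width"],s["grasp_force"],s["ft_force"])
cv2.imwrite("pics/s2.png",read_camera("scene")[100:420,130:560])
E
```

```text
[598.66964708 216.3839851  181.7917441 ] 11.081401874115526 11.99753612279892 [ 0.56874702 -3.80677221  3.94347579]
```

View pics/s2.png

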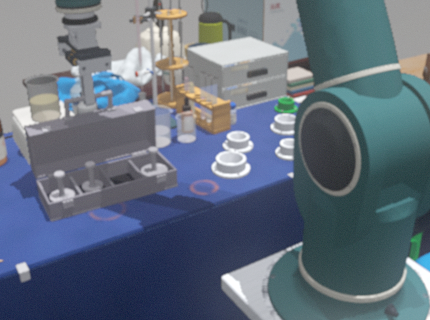

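The lid is held at about 1.5 rad. Three plugs show at bays 1, 2 and 4 from the left, and bay 3 is empty. Next I release, rise and back off.

Request:
jog_arm --pt "0 0 0 0 0 0 0.6" --pt "0 0 0 0 0 0 0.6" --pt "0 0 0 0 0 -0.3 0.6" --pt "0 0 0 0 0 -0.5 0.6" --pt "0 0 0 -0.3 -0.3 -0.5 0.5" --pt "0 0 0 -0.6 -0.6 -0.5 0.5" --pt "0 0 0 -0.9 -0.9 -0.5 0.5" --pt "0 0 0 -0.9 -0.9 -0.5 0.5"

```text
clock: 6.7
position: [411.7, 46.2, 281.7]
tool_rot: [[0.042, 0.999, -0.0], [0.999, -0.042, -0.0], [-0.0, -0.0, -1.0]]
ft_force: [0.8, 0.1, 1.3]
grip_width: 47.2
grasp_force: 0.0
```

```bash
python3 - <<'E'
from h import *
im=read_camera("top");cv2.imwrite("pics/top1.png",im)
cv2.imwrite("pics/c3.png",cv2.resize(im[190:320,110:310],None,fx=4,fy=4,interpolation=2))
for s in seats(im): print(s)
E
```

```text
(array([ 441.4, -232.4]), array([69.4, 70.5]), (405.9, 300.9))
(array([455.4, -66.7]), array([91.9, 92. ]), (333.2, 293.8))
(array([ 543.3, -147.1]), array([77.3, 78.2]), (368.7, 255.9))
(array([ 560.6, -319.5]), array([80.3, 85.8]), (442.7, 249.9))
```

View pics/c3.png

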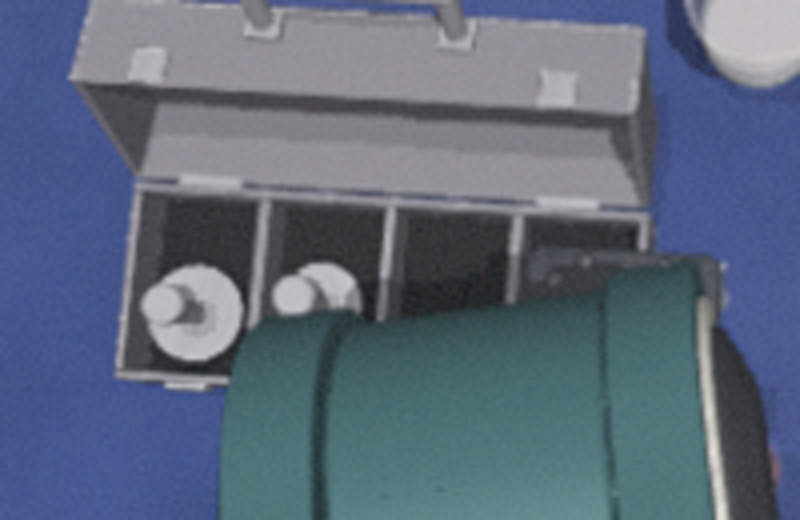

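The lid stays open; the plugs in bays 1 and 2 are at crop (205,310) and (325,295). The arm hides the rest, so I move it aside and turn the gripper.

Request:
jog_arm --pt "0 0 -1 -0.95 0 0 0.43" --pt "0 0 -1 -0.95 0 0 0.43" --pt "0 0 -1 -0.95 0 0 0.43" --pt "0 0 -1 -0.95 0 0 0.43"

```text
clock: 7.25
position: [405.1, -144.2, 282.1]
tool_rot: [[-0.445, 0.896, 0.0], [0.896, 0.445, -0.0], [-0.0, -0.0, -1.0]]
ft_force: [0.2, -0.5, 0.6]
grip_width: 40.6
grasp_force: 0.0
```

```bash
python3 - <<'E'
from h import *
im=read_camera("top");cv2.imwrite("pics/top2.png",im)
cv2.imwrite("pics/c4.png",cv2.resize(im[200:325,120:300],None,fx=4.4,fy=4.4,interpolation=2))
E
```

```text
(no output)
```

View pics/c4.png

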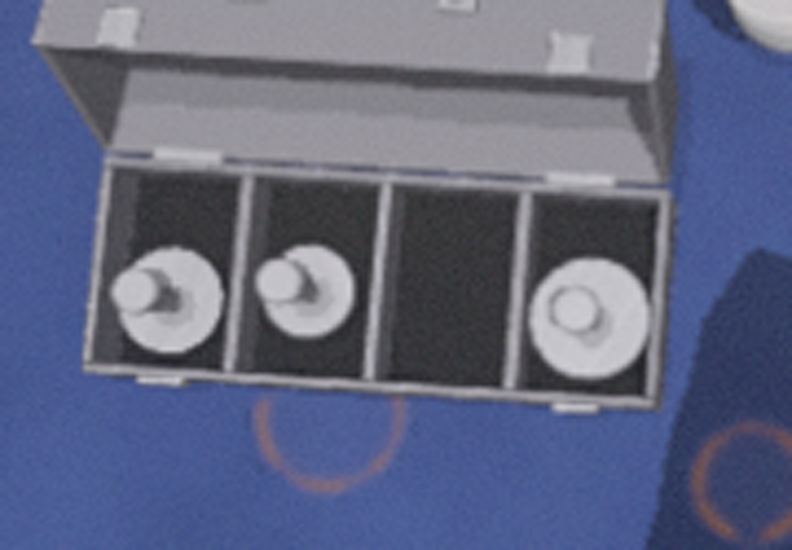

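The bays from the left hold rims at crop (168,300), (306,292) and (588,318), with a button up-left of each. I measure the rim diameters at z=33 and the button centres at z=86.

```bash
cat >> h.py <<'E'
def button(u,v,r=5.2):
    return u,v
E
sed -i '/^def button/,$d' h.py
python3 - <<'E'
from h import *
k=4.4;f=lambda p,z:onz("top",120+(p[0]+.5)/k-.5,200+(p[1]+.5)/k-.5,z)
im=cv2.imread("pics/top2.png")
hsv=cv2.cvtColor(im,cv2.COLOR_BGR2HSV);m=((hsv[...,1]<70)&(hsv[...,2]>125)).astype(np.uint8)
for n,(c,b) in dict(L=((168,300),(137,290)),M=((306,292),(280,279)),R=((588,318),(576,310))).items():
    P=f(c,33)[:2]
    # rim edge radii from sub-pixel sampling along rays away from the button side
    g=cv2.cvtColor(im,cv2.COLOR_BGR2GRAY).astype(np.float32);pts=[]
    c0=np.array(c)
    for a in np.radians(np.arange(-75,120,10)):
        r=np.arange(32,75,.5);x=120+(c[0]+r*np.cos(a))/k;y=200+(c[1]+r*np.sin(a))/k
        v=cv2.remap(g,x[None].astype(np.float32)-.4,y[None].astype(np.float32)-.4,1)[0]
        i=np.argmin(np.gradient(v));pts.append(f((c[0]+r[i]*np.cos(a),c[1]+r[i]*np.sin(a)),33)[:2])
    (cx,cy),rr=cv2.minEnclosingCircle(np.array(pts,np.float32)) if 0 else (lambda s:((s[0],s[1]),np.sqrt(s[2]+s[0]**2+s[1]**2)))(np.linalg.lstsq(np.c_[2*np.array(pts),np.ones(len(pts))],(np.array(pts)**2).sum(1),rcond=None)[0])
    print(n,"rim fit",round(cx,1),round(cy,1),"dia",round(2*rr,1),"button",f(b,86))
E
```

```text
L rim fit 505.0 326.0 dia 53.7 button [505.4 324.6  86. ]
M rim fit 511.1 256.1 dia 46.8 button [512.  254.9  86. ]
R rim fit 499.7 111.4 dia 61.5 button [499.7 111.2  86. ]
```

The rim diameters identify the plugs: bay 2 is medium (511.5,255.5), bay 1 is large (505,325.5) and bay 4 is extra-large (499.7,111.3). The small one is absent, so the order is medium, large, extra-large.

```bash
python3 - <<'E'
from h import *
a0=.46;a1=1.53;D=lambda f:down(a0+(a1-a0)*f);q=.32
plan([[((440,10,220),D(.45),.43)],[((480,150,170),D(.9),q)],[((511.5,255.5,150),D(1),q),((511.5,255.5,100),D(1),q),((511.5,255.5,48),D(1),q)]])
E
```

```text
call
  [-0.002, 0.001, -0.967, 0.632, 0.511, 0.309] 0.43 
call
  [0.0, 0.0, -0.963, 0.25, 0.684, 0.25] 0.32 
call
  [0.0, 0.0, -0.214, -0.078, 0.545, 0.1] 0.32 
  [0.0, 0.0, -0.214, -0.078, 0.545, 0.35] 0.32 
  [0.0, 0.0, -0.214, -0.078, 0.545, 0.61] 0.32
```

Request:
jog_arm --pt "0 0 -0.967 0.632 0.511 0.309 0.43" --pt "0 0 -0.967 0.632 0.511 0.309 0.43" --pt "0 0 -0.967 0.632 0.511 0.309 0.43" --pt "0 0 -0.967 0.632 0.511 0.309 0.43"

```text
clock: 7.8
position: [440.8, 19.3, 219.4]
tool_rot: [[-0.812, 0.583, -0.001], [0.583, 0.812, 0.001], [0.002, -0.0, -1.0]]
ft_force: [0.3, -1.2, 0.2]
grip_width: 40.0
grasp_force: 0.0
```

Request:
jog_arm --pt "0 0 -0.963 0.25 0.684 0.25 0.32" --pt "0 0 -0.963 0.25 0.684 0.25 0.32" --pt "0 0 -0.963 0.25 0.684 0.25 0.32" --pt "0 0 -0.963 0.25 0.684 0.25 0.32"

```text
clock: 8.3
position: [481.1, 157.2, 169.7]
tool_rot: [[-0.989, 0.145, -0.002], [0.145, 0.989, 0.001], [0.002, 0.001, -1.0]]
ft_force: [-0.2, -0.5, 0.8]
grip_width: 30.3
grasp_force: 0.0
```

Request:
jog_arm --pt "0 0 -0.214 -0.078 0.545 0.1 0.32" --pt "0 0 -0.214 -0.078 0.545 0.1 0.32" --pt "0 0 -0.214 -0.078 0.545 0.1 0.32" --pt "0 0 -0.214 -0.078 0.545 0.1 0.32"

```text
clock: 8.8
position: [513.2, 259.9, 150.5]
tool_rot: [[-0.999, 0.043, 0.0], [0.043, 0.999, -0.001], [-0.0, -0.001, -1.0]]
ft_force: [-0.0, -0.8, 0.2]
grip_width: 30.2
grasp_force: 0.0
```

```bash
python3 - <<'E'
from h import *
print(monitor.sense()["grip_width"]);D=down(1.53)
plan([[((511.5,255.5,90),D,.32),((511.5,255.5,48),D,.32)]])
E
```

```text
30.163615300456186
call
  [-0.002, 0.0, -0.005, 0.007, -0.022, 0.303] 0.32 
  [-0.002, 0.0, -0.005, 0.008, -0.022, 0.513] 0.32
```

Request:
jog_arm --pt "0 0 0 0.007 -0.022 0.1 0.32" --pt "0 0 0 0.007 -0.022 0.3 0.32" --pt "0 0 0 0.007 -0.022 0.513 0.32" --pt "0 0 0 0.007 -0.022 0.513 0.32" --pt "0 0 0 0.007 -0.022 0.513 0.32"

```text
clock: 9.43
position: [512.3, 256.7, 49.5]
tool_rot: [[-0.999, 0.042, 0.002], [0.042, 0.999, 0.0], [-0.002, 0.0, -1.0]]
ft_force: [0.4, 0.5, 0.2]
grip_width: 30.1
grasp_force: 0.0
```

Request:
jog_arm --pt "0 0 0 0 0 0 0" --pt "0 0 0 0 0 0 0" --pt "0 0 0 0 0 0 0" --pt "0 0 0 0 0 0 0" --pt "0 0 0 0 0 0 0" --squeeze 25

```text
clock: 10.05
position: [512.5, 257.4, 49.3]
tool_rot: [[-0.999, 0.041, 0.003], [0.041, 0.999, 0.001], [-0.003, 0.001, -1.0]]
ft_force: [-0.6, -1.7, 10.9]
grip_width: 21.3
grasp_force: 25.0
```

The pads closed on the button at 21 mm, so I open, go 10 mm lower and grip again.

Request:
jog_arm --pt "0 0 0 0 0 0 0.32" --pt "0 0 0 0 0 0 0.32" --pt "0 0 0 0 -0.005 0.04 0.32" --pt "0 0 0 0 -0.005 0.053 0.32" --pt "0 0 0 0 -0.005 0.053 0.32" --pt "0 0 0 0 -0.005 0.053 0.32"

```text
clock: 10.8
position: [511.3, 256.2, 37.1]
tool_rot: [[-0.999, 0.041, -0.0], [0.041, 0.999, 0.0], [0.0, 0.0, -1.0]]
ft_force: [-0.5, 0.2, 0.7]
grip_width: 30.2
grasp_force: 0.0
```

Request:
jog_arm --pt "0 0 0 0 0 0 0" --pt "0 0 0 0 0 0 0" --pt "0 0 0 0 0 0 0" --pt "0 0 0 0 0 0 0" --pt "0 0 0 0 0 0 0" --squeeze 25

```text
clock: 11.42
position: [511.4, 256.2, 37.1]
tool_rot: [[-0.999, 0.041, 0.0], [0.041, 0.999, 0.0], [-0.0, 0.0, -1.0]]
ft_force: [-0.6, -0.7, 1.1]
grip_width: 21.7
grasp_force: 25.0
```

```bash
cat >> h.py <<'E'
def tl(az,phi):
    z=np.array([np.sin(phi)*np.cos(az),np.sin(phi)*np.sin(az),-np.cos(phi)]);y=np.array([-np.sin(az),np.cos(az),0]);return np.c_[np.cross(y,z),y,z]
def tcp(G,R,back=0): return np.array(G,float)+(18.8-back)*R[:,2]
E
python3 - <<'E'
from h import *
q=.32;G=(511.5,255.8,61);R=tl(.46,1.047);A=tl(.13,.35);B=tl(.3,.7)
print(tcp(G,R),tcp(G,R,80))
plan([[((511.4,256.2,100),down(1.53),q),((511.4,256.2,150),down(1.53),q),((470,235,180),A,q)],[((450,225,160),B,q)],[(tcp(G,R,80),R,q)]])
print(monitor.sense()["qpos"].round(2))
E
```

```text
[526.08721521 263.02721782  51.5967838 ] [464.01395899 232.27309943  91.61046977]
call
  [0.0, 0.0, 0.0, 0.0, 0.0, -0.314] 0.32 
  [0.0, 0.0, 0.0, 0.0, 0.0, -0.564] 0.32 
  [-0.059, -0.698, -0.338, 0.202, -0.114, -0.714] 0.32 
call
  [-0.171, -0.698, -0.296, 0.134, -0.037, 0.058] 0.32 
call
  [-0.247, -0.693, -0.207, 0.161, 0.014, 0.312] 0.32 
[-0.01  0.64 -0.67  1.85  0.52  0.83  0.59]
```

Request:
jog_arm --pt "0 0 0 0 0 0 0.32" --pt "0 0 0 0 0 0 0.32" --pt "0 0 0 0 0 -0.314 0.32" --pt "0 0 0 0 0 -0.564 0.32" --pt "0 0 0 0 0 -0.6 0.32" --pt "-0.06 -0.7 -0.338 0.2 -0.114 -0.714 0.32" --pt "-0.06 -0.7 -0.338 0.2 -0.114 -0.714 0.32" --pt "-0.06 -0.7 -0.338 0.2 -0.114 -0.714 0.32"

```text
clock: 12.42
position: [468.5, 234.0, 179.4]
tool_rot: [[-0.93, -0.133, 0.344], [-0.125, 0.991, 0.044], [-0.347, -0.002, -0.938]]
ft_force: [1.1, -0.9, 0.3]
grip_width: 30.3
grasp_force: 0.0
```

Request:
jog_arm --pt "-0.171 -0.7 -0.296 0.134 -0.037 0.058 0.32" --pt "-0.171 -0.7 -0.296 0.134 -0.037 0.058 0.32" --pt "-0.171 -0.7 -0.296 0.134 -0.037 0.058 0.32" --pt "-0.171 -0.7 -0.296 0.134 -0.037 0.058 0.32" --pt "-0.171 -0.7 -0.296 0.134 -0.037 0.058 0.32"

```text
clock: 13.05
position: [449.1, 224.7, 158.6]
tool_rot: [[-0.73, -0.297, 0.615], [-0.227, 0.955, 0.192], [-0.644, -0.0, -0.765]]
ft_force: [1.0, -0.3, 0.5]
grip_width: 30.1
grasp_force: 0.0
```

```bash
python3 - <<'E'
from h import *
q=.32;G=(511.5,255.8,61);R=tl(.46,1.047)
plan([[(tcp(G,R,80),R,q)],[(tcp(G,R),R,q)]])
s=monitor.sense();print(s["qpos"].round(2),s["position"])
E
```

```text
call
  [-0.244, -0.692, -0.204, 0.153, 0.014, 0.309] 0.32 
call
  [0.0, 0.0, 0.0, 0.0, 0.0, 0.4] 0.32 
[ 0.04  0.05 -0.73  2.46  1.67  0.27 -0.38] [449.0980244  224.6647458  158.63735376]
```

The robot-side approach sits near joint limits (q4 2.46, q6 0.27). Next I fit a simple arm model to the poses logged so far to see which tilted grasps are reachable.

```bash
cat > kin.py <<'E'
from h import *
from scipy.optimize import least_squares
from scipy.spatial.transform import Rotation as Ro
lim=np.array([[-2.81,2.81],[-.39,2.02],[-1.27,1.25],[.06,2.57],[-1.19,4.33],[.19,2],[-2.82,2.82]])
def fk(q,p):
    h,a,b,L,o,e3,e5,w=p
    R=Ro.from_euler('z',o);x=np.array([0,0,h])
    ax="zyzyzyz";
    for i in range(7):
        R=R*Ro.from_euler(ax[i],q[i])
        if i==1: x=x+R.apply([0,0,0])
        if i==2: x=x+R.apply([e3,0,a])
        if i==4: x=x+R.apply([e5,0,b])
        if i==6: x=x+R.apply([0,0,L])
    return x,(R*Ro.from_euler('z',w)).as_matrix()
E
python3 - <<'E'
from kin import *
s=monitor.sense()
data=[([1.06044,.41789,-.01032,1.61408,.0047,1.11069,-.053],[282.27,-557.27,204.92],[[.892,.4519,0],[.4519,-.892,0],[0,0,-1]]),
([-.01,.64,-.67,1.85,.52,.83,.59],[511.4,256.2,37.1],[[-.999,.041,0],[.041,.999,0],[0,0,-1]]),
(s["qpos"],s["position"],s["tool_rot"])]
def res(p):
    r=[]
    for q,x,R in data:
        X,M=fk(q,p);r+=list((X-x)/10)+list((M-np.array(R)).ravel()*5)
    return r
best=None
for o in(-2.16,0,2,3.14-2.16):
  for w in(0,1.57,3.14,-1.57):
    f=least_squares(res,[300,350,350,250,o,0,0,w])
    if best is None or f.cost<best.cost:best=f
print(best.cost,best.x.round(2),np.array(best.fun).reshape(3,12).round(2))
np.save("p.npy",best.x)
E
```

```text
1957.0498449808797 [ 1.56420e+02  1.54350e+03  2.96270e+02  1.73468e+03 -1.90000e-01
 -1.12812e+03 -4.78600e+01 -2.19000e+00] [[-3.657e+01  4.709e+01 -3.700e-01  5.400e-01 -2.450e+00 -0.000e+00
  -2.450e+00 -5.400e-01 -0.000e+00 -0.000e+00  0.000e+00  0.000e+00]
 [-5.920e+00  1.506e+01 -1.250e+00  5.300e-01 -2.460e+00 -0.000e+00
  -2.460e+00 -5.300e-01 -3.000e-02  1.000e-02 -3.000e-02  0.000e+00]
 [-3.880e+00 -6.350e+00  1.620e+00 -4.600e-01  1.450e+00 -2.300e-01
   5.000e-02 -1.400e-01 -2.470e+00  6.000e-01 -1.870e+00 -0.000e+00]]
```

```bash
sed -i 's/^def fk(q,p):/S=np.ones(7)\ndef fk(q,p):\n    q=np.array(q)*S/' kin.py
cat > fit.py <<'E'
import kin,itertools
from kin import *
s=monitor.sense()
data=[([1.06044,.41789,-.01032,1.61408,.0047,1.11069,-.053],[282.27,-557.27,204.92],[[.892,.4519,0],[.4519,-.892,0],[0,0,-1]]),
([-.01,.64,-.67,1.85,.52,.83,.59],[511.4,256.2,37.1],[[-.999,.041,0],[.041,.999,0],[0,0,-1]]),
(s["qpos"],s["position"],s["tool_rot"])]
def res(p):
    r=[]
    for q,x,R in data:
        X,M=fk(q,p);r+=list((X-x)/10)+list((M-np.array(R)).ravel()*5)
    return r
best=None
for sg in itertools.product([1,-1],repeat=4):
  kin.S=np.array([sg[0],1,sg[1],1,sg[2],1,sg[3]])
  for w in(0,1.57,3.14,-1.57):
    f=least_squares(res,[300,350,350,250,0,0,0,w])
    if best is None or f.cost<best[0].cost:best=(f,kin.S)
f,S=best;print(f.cost,S,f.x.round(2),np.array(f.fun).reshape(3,12).round(2))
np.save("p.npy",f.x);np.save("S.npy",S)
E
python3 fit.py
```

```text
0.263174958888543 [-1  1 -1  1 -1  1 -1] [ 2.8642e+02  5.0315e+02  4.7620e+02  3.2779e+02 -5.0000e-02 -5.8600e+00
  6.7700e+00  1.5300e+00] [[-0.08  0.27 -0.2   0.01 -0.02 -0.   -0.02 -0.01  0.   -0.   -0.01  0.  ]
 [ 0.27  0.32  0.33 -0.    0.01  0.01  0.01  0.    0.03 -0.    0.03  0.  ]
 [ 0.1  -0.21 -0.13  0.01  0.07  0.04 -0.03  0.02 -0.15  0.   -0.14 -0.  ]]
```

The fit is good, within 3 mm and 1°. Next I scan the reachable approach azimuths for tilts of 45–60° at every pick and place.

```bash
cat >> kin.py <<'E'
import os
p=np.load("p.npy");S=np.load("S.npy");rng=np.random.default_rng(0)
def ik(P,R,q0=None,n=6,m=.04):
    lo,hi=lim[:,0]+m,lim[:,1]-m
    def res(q):
        X,M=fk(q,p);return np.r_[(X-P)/20,(M-R).ravel()*3]
    best=None
    for i in range(n):
        g=q0 if (i==0 and q0 is not None) else rng.uniform(lo,hi)
        f=least_squares(res,np.clip(g,lo+1e-3,hi-1e-3),bounds=(lo,hi),max_nfev=60)
        if best is None or f.cost<best.cost:best=f
        if f.cost<1e-4:break
    return best
E
cat > scan.py <<'E'
from kin import *
T=dict(pM=(511.5,255.8,57),pL=(505,325.5,57),pX=(499.7,111.3,57),sM=(543.3,-147.1,63),sL=(560.5,-319.5,63),sX=(455.4,-66.7,63))
for n,G in T.items():
    a0=np.arctan2(G[1],G[0]);print(n,round(a0,2))
    for phi in(.79,1.05):
        out=[]
        for d in np.arange(-2,2.1,.5):
            R=tl(a0+d,phi);ok=[ik(tcp(G,R,0)+[0,0,dz],R).cost<1e-3 for dz in(0,100)]
            out.append(f"{d:+.1f}:{'Y' if all(ok) else 'y' if ok[0] else '-'}")
        print("  ",phi,*out,flush=True)
E
timeout 500 python3 scan.py
```

```text
pM 0.46
   0.79 -2.0:Y -1.5:Y -1.0:Y -0.5:Y +0.0:Y +0.5:y +1.0:Y +1.5:Y +2.0:Y
   1.05 -2.0:Y -1.5:Y -1.0:Y -0.5:Y +0.0:Y +0.5:Y +1.0:Y +1.5:Y +2.0:Y
pL 0.57
   0.79 -2.0:Y -1.5:Y -1.0:Y -0.5:Y +0.0:Y +0.5:y +1.0:Y +1.5:- +2.0:Y
   1.05 -2.0:Y -1.5:Y -1.0:Y -0.5:Y +0.0:Y +0.5:Y +1.0:Y +1.5:Y +2.0:Y
pX 0.22
   0.79 -2.0:Y -1.5:Y -1.0:Y -0.5:Y +0.0:- +0.5:y +1.0:Y +1.5:Y +2.0:y
   1.05 -2.0:y -1.5:Y -1.0:Y -0.5:Y +0.0:- +0.5:Y +1.0:Y +1.5:Y +2.0:Y
sM -0.26
   0.79 -2.0:Y -1.5:Y -1.0:Y -0.5:Y +0.0:Y +0.5:y +1.0:Y +1.5:y +2.0:Y
   1.05 -2.0:Y -1.5:Y -1.0:Y -0.5:Y +0.0:Y +0.5:Y +1.0:Y +1.5:- +2.0:Y
sL -0.52
   0.79 -2.0:Y -1.5:Y -1.0:Y -0.5:Y +0.0:Y +0.5:y +1.0:Y +1.5:- +2.0:Y
   1.05 -2.0:Y -1.5:Y -1.0:Y -0.5:Y +0.0:Y +0.5:Y +1.0:Y +1.5:y +2.0:Y
sX -0.15
   0.79 -2.0:Y -1.5:Y -1.0:Y -0.5:- +0.0:- +0.5:- +1.0:Y +1.5:Y +2.0:Y
   1.05 -2.0:Y -1.5:Y -1.0:Y -0.5:- +0.0:- +0.5:- +1.0:y +1.5:Y +2.0:Y
```

Approach azimuths about 1 rad right of radial work everywhere. I use az≈-0.6 with a tilt of 1.0 rad for picks and az≈-1.2 for places.

```bash
python3 - <<'E'
from kin import *
q=.32;G=(511.5,255.8,60);R=tl(-.6,1.0);A=tl(0,.8);B=tl(-.3,.9)
u=lambda dz:tcp(G,R)+[0,0,dz]
seq=[[((470,240,165),A,q)],[((500,250,155),B,q)],[(u(90),R,q)],[(u(0),R,q)]]
plan(seq)
q0=monitor.sense()["qpos"]
for c in seq:
    f=ik(c[0][0],c[0][1],q0,n=1);print(f.cost.round(5),f.x.round(2));q0=f.x
E
```

```text
call
  [0.412, -0.198, 0.442, -0.114, 0.042, 0.055] 0.32 
call
  [0.451, -0.198, 0.396, -0.069, 0.05, 0.142] 0.32 
call
  [0.488, -0.198, 0.349, -0.016, 0.021, 0.143] 0.32 
call
  [0.0, 0.0, 0.0, 0.379, 0.0, 0.243] 0.32 
0.0 [-0.17  0.19 -0.74  2.4   1.62  0.68 -0.69]
0.0 [-0.39  0.41 -0.67  2.25  1.54  1.07 -0.9 ]
0.0 [-0.59  0.59 -0.5   2.05  1.41  1.31 -1.03]
0.0 [-0.74  0.74 -0.31  2.05  1.47  1.22 -1.2 ]
```

Smooth and well inside limits.

Request:
jog_arm --pt "0.412 -0.198 0.442 -0.114 0.042 0.055 0.32" --pt "0.412 -0.198 0.442 -0.114 0.042 0.055 0.32" --pt "0.412 -0.198 0.442 -0.114 0.042 0.055 0.32"

```text
clock: 13.42
position: [470.1, 241.8, 164.6]
tool_rot: [[-0.698, -0.001, 0.716], [-0.001, 1.0, 0.001], [-0.716, 0.0, -0.698]]
ft_force: [0.4, 0.0, -0.2]
grip_width: 29.9
grasp_force: 0.0
```

Request:
jog_arm --pt "0.45 -0.198 0.396 -0.069 0.05 0.142 0.32" --pt "0.45 -0.198 0.396 -0.069 0.05 0.142 0.32" --pt "0.45 -0.198 0.396 -0.069 0.05 0.142 0.32"

```text
clock: 13.8
position: [501.0, 251.2, 154.4]
tool_rot: [[-0.597, 0.294, 0.747], [0.183, 0.956, -0.23], [-0.782, -0.001, -0.624]]
ft_force: [0.9, -0.3, -0.4]
grip_width: 30.4
grasp_force: 0.0
```

Request:
jog_arm --pt "0.488 -0.198 0.35 -0.016 0.021 0.143 0.32" --pt "0.488 -0.198 0.35 -0.016 0.021 0.143 0.32" --pt "0.488 -0.198 0.35 -0.016 0.021 0.143 0.32" --pt "0.488 -0.198 0.35 -0.016 0.021 0.143 0.32"

```text
clock: 14.3
position: [526.2, 246.1, 141.3]
tool_rot: [[-0.447, 0.563, 0.695], [0.305, 0.826, -0.473], [-0.841, 0.001, -0.541]]
ft_force: [0.6, 0.6, 0.2]
grip_width: 30.2
grasp_force: 0.0
```

```bash
python3 - <<'E'
from kin import *
G=(511.5,255.8,60);R=tl(-.6,1.0);q=.32;u=lambda dz:tcp(G,R)+[0,0,dz]
print(monitor.sense()["qpos"].round(2));plan([[(u(50),R,q),(u(0),R,q)]])
E
```

```text
[-0.43  0.64 -0.7   2.04  1.44  1.45 -1.01]
call
  [0.004, -0.002, 0.0, 0.179, -0.002, 0.105] 0.32 
  [0.004, -0.002, 0.0, 0.389, -0.002, 0.24] 0.32
```

Request:
jog_arm --pt "0 0 0 0.1 0 0.06 0.32" --pt "0 0 0 0.18 0 0.105 0.32" --pt "0 0 0 0.29 -0.002 0.17 0.32" --pt "0 0 0 0.39 -0.002 0.24 0.32" --pt "0 0 0 0.39 -0.002 0.24 0.32" --pt "0 0 0 0.39 -0.002 0.24 0.32"

```text
clock: 15.05
position: [524.4, 247.7, 50.2]
tool_rot: [[-0.445, 0.566, 0.695], [0.307, 0.825, -0.475], [-0.842, 0.002, -0.54]]
ft_force: [-0.4, 0.0, 0.4]
grip_width: 29.9
grasp_force: 0.0
```

Request:
jog_arm --pt "0 0 0 0 0 0 0" --pt "0 0 0 0 0 0 0" --pt "0 0 0 0 0 0 0" --pt "0 0 0 0 0 0 0" --pt "0 0 0 0 0 0 0" --squeeze 30

```text
clock: 15.68
position: [524.6, 247.8, 50.0]
tool_rot: [[-0.443, 0.566, 0.695], [0.307, 0.824, -0.476], [-0.842, 0.002, -0.539]]
ft_force: [0.0, 0.5, 6.6]
grip_width: 10.8
grasp_force: 30.0
```

The stem is gripped (10.8 mm). Next I lift and carry.

```bash
cat > carry.py <<'E'
from kin import *
def carry(pts,q=0.0,start=None):
    "pts: (G, az, phi) grasp-point waypoints, one call each"
    seq=[[(tcp(G,tl(a,f)),tl(a,f),q)] for G,a,f in pts];plan(seq,start)
    q0=monitor.sense()["qpos"]
    for c in seq:
        f=ik(c[0][0],c[0][1],q0,n=1);q0=f.x;print(f.cost.round(5),f.x.round(2))
E
python3 - <<'E'
from carry import *
carry([((511.5,256.7,165),-.6,1.),((525,100,165),-.8,1.),((530,-30,160),-1.,1.),((543.3,-147.1,130),-1.2,1.)])
E
```

```text
call
  [-0.001, 0.003, -0.005, -0.442, 0.001, -0.283] 0.0 
call
  [0.337, 0.0, 0.216, -0.268, -0.624, 0.418] 0.0 
call
  [0.337, 0.0, 0.216, -0.239, -0.451, 0.419] 0.0 
call
  [0.337, 0.0, 0.216, -0.159, -0.276, 0.525] 0.0 
0.0 [-0.37  0.65 -0.79  2.05  1.48  1.48 -1.02]
0.0 [-0.17  0.54 -0.7   2.18  1.47  1.36 -1.06]
0.0 [ 0.    0.5  -0.61  2.21  1.48  1.28 -1.06]
0.0 [ 0.19  0.59 -0.55  2.16  1.55  1.27 -1.09]
```

Request:
jog_arm --pt "0 0 0 -0.1 0 -0.065 0" --pt "0 0 0 -0.22 0 -0.14 0" --pt "0 0 0 -0.34 0 -0.21 0" --pt "0 0 0 -0.44 0 -0.283 0" --pt "0 0 0 -0.44 0 -0.283 0"

```text
clock: 16.3
position: [524.3, 248.0, 155.3]
tool_rot: [[-0.443, 0.566, 0.695], [0.308, 0.824, -0.475], [-0.842, 0.004, -0.54]]
ft_force: [0.6, -0.8, -0.5]
grip_width: 11.1
grasp_force: 30.0
```

Request:
jog_arm --pt "0.08 0 0.05 -0.067 -0.156 0.105 0" --pt "0.17 0 0.11 -0.134 -0.312 0.21 0" --pt "0.25 0 0.16 -0.2 -0.468 0.313 0" --pt "0.337 0 0.216 -0.268 -0.624 0.418 0" --pt "0.337 0 0.216 -0.268 -0.624 0.418 0"

```text
clock: 16.92
position: [535.1, 85.6, 152.9]
tool_rot: [[-0.374, 0.721, 0.583], [0.389, 0.693, -0.607], [-0.842, -0.001, -0.54]]
ft_force: [0.6, 0.6, -0.3]
grip_width: 10.9
grasp_force: 30.0
```

Request:
jog_arm --pt "0.08 0 0.05 -0.06 -0.113 0.105 0" --pt "0.17 0 0.11 -0.12 -0.226 0.21 0" --pt "0.25 0 0.16 -0.18 -0.34 0.314 0" --pt "0.337 0 0.216 -0.239 -0.451 0.419 0" --pt "0.337 0 0.216 -0.239 -0.451 0.419 0"

```text
clock: 17.55
position: [537.3, -44.8, 147.9]
tool_rot: [[-0.29, 0.844, 0.452], [0.456, 0.537, -0.71], [-0.841, -0.0, -0.54]]
ft_force: [0.3, 1.2, -2.2]
grip_width: 10.9
grasp_force: 30.0
```

```bash
python3 - <<'E'
from carry import *
im=read_camera("top");cv2.imwrite("pics/top3.png",im)
for s in seats(im): print(s)
print(monitor.sense()["grip_width"])
cv2.imwrite("pics/c5.png",np.vstack([im[180:330,100:500],read_camera("scene")[120:320,150:550]]))
carry([((543.3,-147.1,130),-1.2,1.)])
E
```

```text
(array([ 441.4, -232.4]), array([69.4, 70.5]), (405.9, 300.9))
(array([451. , -56.4]), array([ 93.2, 118.3]), (331.6, 294.5))
(array([537., -26.]), array([56.7, 75. ]), (317.2, 256.3))
(array([ 543.3, -147.1]), array([77.3, 78.2]), (368.7, 255.9))
(array([ 560.5, -319.4]), array([80.3, 86.2]), (442.7, 249.9))
11.467847774954354
call
  [0.336, -0.002, 0.214, -0.17, -0.273, 0.525] 0.0 
0.0 [ 0.19  0.59 -0.54  2.16  1.55  1.27 -1.09]
```

View pics/c5.png

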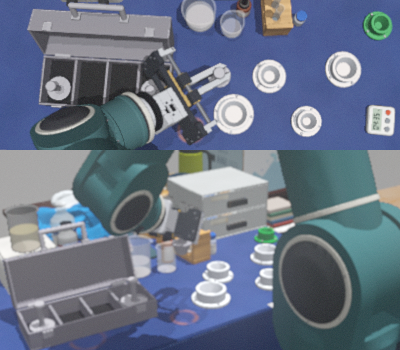

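The plug is held upright and the seats have not moved. Next I go over the medium seat.

Request:
jog_arm --pt "0.08 0 0.05 -0.04 -0.07 0.13 0" --pt "0.17 0 0.11 -0.085 -0.137 0.262 0" --pt "0.25 0 0.16 -0.128 -0.2 0.394 0" --pt "0.336 0 0.214 -0.17 -0.273 0.525 0" --pt "0.336 0 0.214 -0.17 -0.273 0.525 0" --pt "0.336 0 0.214 -0.17 -0.273 0.525 0"

```text
clock: 18.4
position: [549.0, -163.0, 120.3]
tool_rot: [[-0.195, 0.933, 0.304], [0.504, 0.361, -0.785], [-0.841, 0.0, -0.541]]
ft_force: [0.3, 0.1, -0.7]
grip_width: 11.3
grasp_force: 30.0
```

```bash
cat > place.py <<'E'
from carry import *
def place(x,y,az,phi,hg,zs=11):
    R=tl(az,phi);T=lambda z:tcp((x,y,z+hg+zs),R)
    print("lower: 40,25,12 | 5,0");plan([[(T(d),R,0) for d in(40,25,12)],[(T(d),R,0) for d in(6,2,0)]])
    ah=np.array([np.cos(az),np.sin(az),0])
    def rock(t,up=10,piv=10):
        Q=cv2.Rodrigues(ah*t)[0];p0=np.array([x,y,zs+up+piv],float)
        return p0+Q@(T(up)-p0),Q@R,0
    print("rock from seated: up5, up10, tilt .1, .2, 0(up10), up5, 0");plan([[(T(5),R,0),(T(10),R,0),rock(.1),rock(.2),rock(.2),rock(0.1),(T(10),R,0)],[(T(4),R,0),(T(0),R,0)]],(T(0),R))
E
python3 - <<'E'
from place import *
s=monitor.sense();R=s["tool_rot"];print("G",s["position"]-18.8*R[:,2],s["grip_width"])
place(543.3,-147.1,-1.2,1.,55)
E
```

```text
G [ 543.27671824 -148.29812541  130.45495034] 11.29226966171659
lower: 40,25,12 | 5,0
call
  [-0.003, -0.001, -0.002, 0.106, 0.002, 0.061] 0 
  [-0.003, -0.001, -0.002, 0.169, 0.002, 0.102] 0 
  [-0.003, -0.001, -0.002, 0.224, 0.002, 0.137] 0 
call
  [0.0, 0.0, 0.0, 0.025, 0.0, 0.016] 0 
  [0.0, 0.0, 0.0, 0.042, 0.0, 0.027] 0 
  [0.0, 0.0, 0.0, 0.05, 0.0, 0.032] 0 
rock from seated: up5, up10, tilt .1, .2, 0(up10), up5, 0
call
  [0.0, 0.0, 0.0, -0.021, 0.0, -0.014] 0 
  [0.0, 0.0, 0.0, -0.042, 0.0, -0.027] 0 
  [-0.108, 0.0, 0.168, -0.041, -0.017, -0.027] 0 
  [-0.216, 0.0, 0.337, -0.039, -0.035, -0.025] 0 
  [-0.216, 0.0, 0.337, -0.039, -0.035, -0.025] 0 
  [-0.108, 0.0, 0.168, -0.041, -0.017, -0.027] 0 
  [0.0, 0.0, 0.0, -0.042, 0.0, -0.027] 0 
call
  [0.0, 0.0, 0.0, 0.025, 0.0, 0.016] 0 
  [0.0, 0.0, 0.0, 0.042, 0.0, 0.027] 0
```

Request:
jog_arm --pt "0 0 0 0.106 0.002 0.061 0" --pt "0 0 0 0.169 0.002 0.102 0" --pt "0 0 0 0.224 0.002 0.137 0" --pt "0 0 0 0.249 0.002 0.153 0" --pt "0 0 0 0.249 0.002 0.153 0"

```text
clock: 19.02
position: [549.0, -161.4, 61.8]
tool_rot: [[-0.195, 0.932, 0.304], [0.504, 0.361, -0.784], [-0.841, -0.0, -0.541]]
ft_force: [0.1, 0.2, -1.2]
grip_width: 11.0
grasp_force: 30.0
```

Request:
jog_arm --pt "0 0 0 0.012 0 0.008 0" --pt "0 0 0 0.02 0 0.013 0" --pt "0 0 0 0.025 0 0.016 0" --pt "0 0 0 0.025 0 0.016 0"

```text
clock: 19.52
position: [549.4, -161.2, 56.4]
tool_rot: [[-0.195, 0.932, 0.305], [0.504, 0.362, -0.784], [-0.841, 0.001, -0.54]]
ft_force: [1.5, 3.0, 4.3]
grip_width: 11.2
grasp_force: 30.0
```

Light contact at home. I release so it settles, then grip again.

Request:
jog_arm --pt "0 0 0 0 0 0 0.32" --pt "0 0 0 0 0 0 0.32" --pt "0 0 0 0 0 0 0.32" --pt "0 0 0 0 0 0 0" --pt "0 0 0 0 0 0 0" --pt "0 0 0 0 0 0 0" --pt "0 0 0 0 0 0 0" --pt "0 0 0 0 0 0 0" --squeeze 30

```text
clock: 20.52
position: [549.2, -161.4, 56.1]
tool_rot: [[-0.195, 0.932, 0.304], [0.504, 0.361, -0.784], [-0.841, 0.001, -0.541]]
ft_force: [2.3, 0.4, -2.0]
grip_width: 11.1
grasp_force: 30.0
```

Request:
jog_arm --pt "0 0 0 -0.021 0 -0.014 0" --pt "0 0 0 -0.042 0 -0.027 0" --pt "0 0 0 -0.042 0 -0.027 0" --pt "-0.108 0 0.168 -0.041 -0.017 -0.027 0" --pt "-0.216 0 0.337 -0.039 -0.035 -0.025 0" --pt "-0.216 0 0.337 -0.039 -0.035 -0.025 0" --pt "-0.216 0 0.337 -0.039 -0.035 -0.025 0"

```text
clock: 21.4
position: [542.9, -163.9, 65.5]
tool_rot: [[-0.04, 0.914, 0.403], [0.564, 0.354, -0.746], [-0.825, 0.197, -0.53]]
ft_force: [-0.2, 0.3, -0.2]
grip_width: 11.6
grasp_force: 30.0
```

```bash
python3 - <<'E'
from h import *
s=monitor.sense();print(s["grip_width"],s["ft_force"]);im=read_camera("scene")
p=proj("scene",(543,-147,50))[0].astype(int);cv2.imwrite("pics/r1.png",cv2.resize(im[p[1]-60:p[1]+60,p[0]-80:p[0]+80],None,fx=4,fy=4,interpolation=2));print(p)
E
```

```text
11.567812711278043 [-0.23537885  0.26788396 -0.22117724]
[369 229]
```

View pics/r1.png

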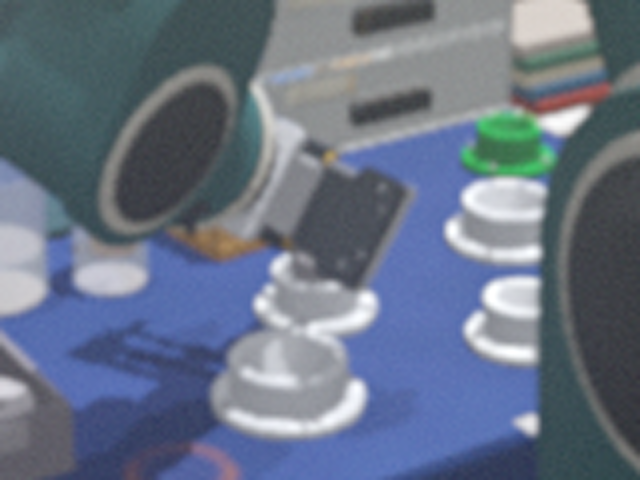

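The seat is standing and the gripper hides the plug. The tool is raised 9.4 mm and tilted 11.4° with no load. Next I lower back.

```bash
cat >> place.py <<'E'
def back(x,y,az,phi,hg,T0,zs=11,up=10,piv=10):
    "from the rocked pose home; T0: measured TCP when seated"
    R=tl(az,phi);T0=np.array(T0);s=monitor.sense();ah=np.array([np.cos(az),np.sin(az),0])
    Q=cv2.Rodrigues(ah*.1)[0];p0=np.array([x,y,zs+up+piv],float);Z=np.array([0,0,1.])
    plan([[(p0+Q@(T0+up*Z-p0),Q@R,0),(T0+up*Z,R,0),(T0+5*Z,R,0),(T0,R,0)]])
    ez=-R[:,2];plan([[(T0+40*ez,R,.32),(T0+40*ez+[0,0,100],R,.32)]],(T0,R))
E
python3 - <<'E'
from place import *
back(543.3,-147.1,-1.2,1.,55,(549.2,-161.4,56.1))
E
```

```text
call
  [0.105, 0.0, -0.168, 0.001, 0.016, 0.0] 0 
  [0.213, 0.0, -0.337, 0.003, 0.033, 0.002] 0 
  [0.213, 0.0, -0.337, 0.024, 0.028, 0.015] 0 
  [0.213, 0.0, -0.337, 0.045, 0.023, 0.028] 0 
call
  [0.0, 0.0, 0.0, 0.0, 0.0, -0.2] 0.32 
  [0.0, 0.0, 0.0, -0.421, 0.0, -0.47] 0.32
```

Request:
jog_arm --pt "0.105 0 -0.168 0.001 0.016 0 0" --pt "0.213 0 -0.337 0.003 0.033 0.002 0" --pt "0.213 0 -0.337 0.003 0.033 0.002 0" --pt "0.213 0 -0.337 0.024 0.028 0.015 0" --pt "0.213 0 -0.337 0.043 0.023 0.027 0" --pt "0.213 0 -0.337 0.045 0.023 0.028 0" --pt "0.213 0 -0.337 0.045 0.023 0.028 0"

```text
clock: 22.32
position: [549.1, -161.4, 56.1]
tool_rot: [[-0.194, 0.932, 0.307], [0.504, 0.363, -0.784], [-0.842, 0.003, -0.54]]
ft_force: [3.9, 1.9, 4.3]
grip_width: 11.1
grasp_force: 30.0
```

Request:
jog_arm --pt "0 0 0 0 0 0 0.32" --pt "0 0 0 0 0 0 0.32" --pt "0 0 0 0 0 0 0.32" --pt "0 0 0 0 0 -0.1 0.32" --pt "0 0 0 0 0 -0.25 0.32" --pt "0 0 0 0 0 -0.4 0.32" --pt "0 0 0 -0.42 0 -0.6 0.32" --pt "0 0 0 -0.42 0 -0.6 0.32"

```text
clock: 23.32
position: [528.5, -109.7, 193.8]
tool_rot: [[-0.194, 0.932, 0.307], [0.504, 0.363, -0.784], [-0.842, 0.003, -0.54]]
ft_force: [0.3, -0.2, -0.7]
grip_width: 30.1
grasp_force: 0.0
```

```bash
cat > look.py <<'E'
from carry import *
import sys
n=sys.argv[1];im=read_camera("top");cv2.imwrite(f"pics/{n}t.png",im);sc=read_camera("scene");cv2.imwrite(f"pics/{n}s.png",sc)
for s in seats(im): print(s)
x,y=map(float,sys.argv[2:4])
P=proj("top",(x,y,50))[0].astype(int);Q=proj("scene",(x,y,50))[0].astype(int)
c=lambda i,p:cv2.resize(i[p[1]-30:p[1]+30,p[0]-40:p[0]+40],None,fx=5,fy=5,interpolation=2)
cv2.imwrite(f"pics/{n}.png",np.hstack([c(im,P),c(sc,Q)]));print("crop centres",P,Q)
print("pred px button/rim top cam",proj("top",[(x,y,92),(x,y,39)]),"scene",proj("scene",[(x,y,92),(x,y,39)]))
E
python3 look.py m1 543.3 -147.1; python3 - <<'E'
from carry import *
carry([((520,60,190),-.9,1.),((508,200,180),-.7,1.),((505,325.5,150),-.6,1.),((505,325.5,60),-.6,1.)],.32)
E
```

```text
(array([ 441.3, -232.5]), array([69.4, 70.7]), (405.9, 300.9))
(array([ 502.2, -105.3]), array([161.1, 186.5]), (350.7, 271.2))
(array([ 560.5, -319.4]), array([80.2, 86.3]), (442.7, 249.9))
crop centres [370 253] [369 229]
pred px button/rim top cam [[373.1 251.3]
 [370.3 254.1]] scene [[369.5 213.8]
 [369.2 233. ]]
call
  [-0.5, 0.005, -0.334, 0.459, 0.288, -0.577] 0.32 
call
  [-0.337, 0.0, -0.216, 0.359, 0.404, -0.467] 0.32 
call
  [-0.168, 0.0, -0.108, 0.351, 0.478, -0.269] 0.32 
call
  [0.0, 0.0, 0.0, 0.379, 0.0, 0.243] 0.32 
0.0 [-0.22  0.44 -0.55  2.17  1.36  1.29 -1.  ]
0.0 [-0.46  0.51 -0.56  2.09  1.36  1.34 -1.01]
0.0 [-0.68  0.66 -0.52  1.92  1.36  1.4  -1.  ]
0.0 [-0.81  0.79 -0.34  1.92  1.39  1.29 -1.14]
```

View pics/m1.png

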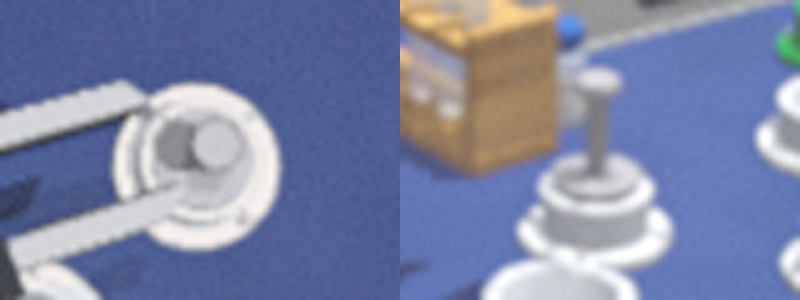

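The medium plug is upright and home: scene button at crop (600,80), with the rim just above the mouth. Next is the large plug.

Request:
jog_arm --pt "-0.25 0 -0.17 0.23 0.144 -0.29 0.32" --pt "-0.5 0 -0.334 0.46 0.288 -0.577 0.32" --pt "-0.5 0 -0.334 0.46 0.288 -0.577 0.32" --pt "-0.5 0 -0.334 0.46 0.288 -0.577 0.32" --pt "-0.5 0 -0.334 0.46 0.288 -0.577 0.32"

```text
clock: 24.05
position: [528.6, 47.1, 175.9]
tool_rot: [[-0.34, 0.783, 0.521], [0.421, 0.622, -0.661], [-0.841, -0.005, -0.541]]
ft_force: [0.1, 0.3, -0.6]
grip_width: 30.1
grasp_force: 0.0
```

Request:
jog_arm --pt "-0.17 0 -0.11 0.18 0.2 -0.23 0.32" --pt "-0.337 0 -0.216 0.36 0.404 -0.467 0.32" --pt "-0.337 0 -0.216 0.36 0.404 -0.467 0.32" --pt "-0.337 0 -0.216 0.36 0.404 -0.467 0.32"

```text
clock: 24.55
position: [519.1, 189.7, 165.7]
tool_rot: [[-0.416, 0.645, 0.641], [0.346, 0.765, -0.544], [-0.841, -0.004, -0.541]]
ft_force: [0.3, -0.5, 0.5]
grip_width: 29.9
grasp_force: 0.0
```

Request:
jog_arm --pt "-0.168 0 -0.108 0.35 0.478 -0.269 0.32" --pt "-0.168 0 -0.108 0.35 0.478 -0.269 0.32" --pt "-0.168 0 -0.108 0.35 0.478 -0.269 0.32" --pt "-0.168 0 -0.108 0.35 0.478 -0.269 0.32" --pt "-0.168 0 -0.108 0.35 0.478 -0.269 0.32"

```text
clock: 25.18
position: [517.5, 314.6, 136.5]
tool_rot: [[-0.448, 0.566, 0.692], [0.303, 0.824, -0.478], [-0.841, -0.004, -0.541]]
ft_force: [-0.3, 0.3, 0.2]
grip_width: 30.2
grasp_force: 0.0
```

```bash
python3 - <<'E'
from carry import *
carry([((505,325.5,60),-.6,1.)],.32)
E
```

```text
call
  [-0.007, -0.001, 0.005, 0.366, 0.011, 0.232] 0.32 
0.0 [-0.65  0.85 -0.55  1.92  1.48  1.43 -1.16]
```

Request:
jog_arm --pt "0 0 0 0.09 0.011 0.06 0.32" --pt "0 0 0 0.18 0.011 0.116 0.32" --pt "0 0 0 0.28 0.011 0.175 0.32" --pt "0 0 0 0.366 0.011 0.232 0.32" --pt "0 0 0 0.366 0.011 0.232 0.32" --pt "0 0 0 0.366 0.011 0.232 0.32"

```text
clock: 25.92
position: [517.4, 318.8, 49.7]
tool_rot: [[-0.449, 0.564, 0.693], [0.303, 0.826, -0.476], [-0.841, -0.003, -0.542]]
ft_force: [0.4, -0.3, 0.2]
grip_width: 30.0
grasp_force: 0.0
```

Request:
jog_arm --pt "0 0 0 0 0 0 0" --pt "0 0 0 0 0 0 0" --pt "0 0 0 0 0 0 0" --pt "0 0 0 0 0 0 0" --pt "0 0 0 0 0 0 0" --squeeze 30

```text
clock: 26.55
position: [517.4, 318.8, 49.7]
tool_rot: [[-0.448, 0.564, 0.693], [0.303, 0.826, -0.476], [-0.841, -0.003, -0.541]]
ft_force: [-1.2, 1.0, 5.0]
grip_width: 10.9
grasp_force: 30.0
```

```bash
python3 - <<'E'
from carry import *
s=monitor.sense();G=s["position"]-18.8*s["tool_rot"][:,2];print(G,s["grip_width"])
carry([((505,325.5,G[2]+110),-.6,1.),((520,170,170),-.8,1.),((515,30,165),-1.,1.),((530,-100,185),-1.15,1.),((555,-225,180),-1.25,1.),((560.5,-319.4,130),-1.3,1.)])
E
```

```text
[504.37455439 327.71294673  59.896616  ] 10.939941209668532
call
  [-0.002, -0.002, 0.006, -0.467, -0.009, -0.29] 0.0 
call
  [0.337, 0.0, 0.216, -0.27, -0.615, 0.42] 0.0 
call
  [0.337, 0.0, 0.216, -0.24, -0.521, 0.42] 0.0 
call
  [0.252, 0.0, 0.162, -0.401, -0.3, 0.44] 0.0 
call
  [0.168, 0.0, 0.108, -0.315, -0.149, 0.536] 0.0 
call
  [0.084, 0.0, 0.054, -0.036, -0.127, 0.519] 0.0 
0.0 [-0.48  0.71 -0.79  1.92  1.44  1.56 -0.99]
0.0 [-0.29  0.59 -0.71  2.07  1.39  1.45 -1.05]
0.0 [-0.12  0.52 -0.62  2.17  1.38  1.36 -1.08]
0.0 [ 0.14  0.46 -0.6   2.17  1.43  1.28 -0.99]
0.0 [ 0.37  0.5  -0.57  2.11  1.55  1.2  -0.92]
0.0 [ 0.49  0.62 -0.5   2.07  1.72  1.14 -0.97]
```

Request:
jog_arm --pt "0 0 0 -0.1 0 -0.06 0" --pt "0 0 0 -0.22 0 -0.14 0" --pt "0 0 0 -0.35 -0.009 -0.22 0" --pt "0 0 0 -0.467 -0.009 -0.29 0" --pt "0 0 0 -0.467 -0.009 -0.29 0"

```text
clock: 27.18
position: [518.3, 316.9, 160.7]
tool_rot: [[-0.448, 0.564, 0.694], [0.305, 0.826, -0.475], [-0.841, -0.001, -0.542]]
ft_force: [0.1, 0.2, -2.7]
grip_width: 10.9
grasp_force: 30.0
```

Request:
jog_arm --pt "0.08 0 0.05 -0.067 -0.154 0.105 0" --pt "0.17 0 0.11 -0.135 -0.308 0.21 0" --pt "0.25 0 0.16 -0.2 -0.46 0.315 0" --pt "0.337 0 0.216 -0.27 -0.615 0.42 0" --pt "0.337 0 0.216 -0.27 -0.615 0.42 0"

```text
clock: 27.8
position: [531.1, 155.7, 158.7]
tool_rot: [[-0.379, 0.72, 0.582], [0.385, 0.694, -0.608], [-0.841, -0.006, -0.541]]
ft_force: [-0.9, 0.6, -1.1]
grip_width: 11.0
grasp_force: 30.0
```

Request:
jog_arm --pt "0.08 0 0.05 -0.06 -0.13 0.105 0" --pt "0.17 0 0.11 -0.12 -0.26 0.21 0" --pt "0.25 0 0.16 -0.18 -0.39 0.315 0" --pt "0.337 0 0.216 -0.24 -0.521 0.42 0" --pt "0.337 0 0.216 -0.24 -0.521 0.42 0"

```text
clock: 28.42
position: [523.4, 15.2, 154.2]
tool_rot: [[-0.295, 0.842, 0.451], [0.453, 0.539, -0.711], [-0.842, -0.006, -0.54]]
ft_force: [0.7, -0.1, -0.1]
grip_width: 11.1
grasp_force: 30.0
```

```bash
python3 - <<'E'
from carry import *
im=read_camera("top")
for s in seats(im): print(s)
s=monitor.sense();print(s["grip_width"],s["grasp_force"])
carry([((530,-100,185),-1.15,1.),((555,-225,180),-1.25,1.),((560.5,-319.4,130),-1.3,1.)])
E
```

```text
(array([ 441.4, -232.4]), array([69.4, 70.6]), (405.9, 300.9))
(array([455.4, -66.7]), array([91.8, 92. ]), (333.2, 293.8))
(array([ 543.3, -147.1]), array([77.3, 78.2]), (368.7, 255.9))
(array([ 560.5, -319.4]), array([80.3, 86.2]), (442.7, 249.9))
11.369331578864257 29.992112517356873
call
  [0.248, 0.0, 0.171, -0.402, -0.301, 0.439] 0.0 
call
  [0.168, 0.0, 0.108, -0.315, -0.149, 0.536] 0.0 
call
  [0.084, 0.0, 0.054, -0.036, -0.127, 0.519] 0.0 
0.0 [ 0.17  0.47 -0.64  2.17  1.44  1.3  -0.99]
0.0 [ 0.4   0.51 -0.61  2.11  1.56  1.22 -0.92]
0.0 [ 0.51  0.63 -0.53  2.07  1.73  1.16 -0.97]
```

```bash
sed -i 's/m\[:235\]=0/m[:220]=0/' h.py; python3 - <<'E'
from h import *
for s in seats(read_camera("top")): print(s)
E
```

```text
(array([ 441.4, -232.4]), array([69.4, 70.5]), (405.9, 300.9))
(array([455.4, -66.7]), array([91.9, 92. ]), (333.2, 293.8))
(array([ 543.3, -147.1]), array([77.3, 78.2]), (368.7, 255.9))
(array([ 562.2, -319.3]), array([83.9, 85.5]), (442.6, 249.0))
```

Request:
jog_arm --pt "0.06 0 0.04 -0.1 -0.075 0.11 0" --pt "0.125 0 0.085 -0.2 -0.15 0.22 0" --pt "0.19 0 0.13 -0.3 -0.225 0.33 0" --pt "0.248 0 0.171 -0.402 -0.3 0.44 0" --pt "0.248 0 0.171 -0.402 -0.3 0.44 0"

```text
clock: 29.15
position: [537.1, -115.2, 175.4]
tool_rot: [[-0.219, 0.913, 0.343], [0.493, 0.407, -0.769], [-0.842, 0.001, -0.54]]
ft_force: [-1.2, 1.7, -2.3]
grip_width: 11.2
grasp_force: 30.0
```

Request:
jog_arm --pt "0.04 0 0.03 -0.08 -0.037 0.134 0" --pt "0.084 0 0.054 -0.158 -0.075 0.268 0" --pt "0.126 0 0.08 -0.236 -0.11 0.4 0" --pt "0.168 0 0.108 -0.315 -0.149 0.536 0" --pt "0.168 0 0.108 -0.315 -0.149 0.536 0"

```text
clock: 29.78
position: [560.7, -240.3, 169.8]
tool_rot: [[-0.17, 0.949, 0.265], [0.513, 0.315, -0.799], [-0.841, 0.0, -0.54]]
ft_force: [-0.4, 0.3, -1.9]
grip_width: 11.2
grasp_force: 30.0
```

Request:
jog_arm --pt "0.03 0 0.02 -0.01 -0.03 0.13 0" --pt "0.05 0 0.03 -0.018 -0.063 0.26 0" --pt "0.084 0 0.054 -0.027 -0.095 0.39 0" --pt "0.084 0 0.054 -0.036 -0.127 0.5 0" --pt "0.084 0 0.054 -0.036 -0.127 0.5 0" --pt "0.084 0 0.054 -0.036 -0.127 0.5 0"

```text
clock: 30.52
position: [564.4, -330.9, 122.2]
tool_rot: [[-0.144, 0.963, 0.226], [0.521, 0.268, -0.81], [-0.841, 0.001, -0.541]]
ft_force: [0.5, 1.2, -0.7]
grip_width: 11.3
grasp_force: 30.0
```

```bash
python3 - <<'E'
from place import *
place(562.2,-319.3,-1.3,1.,55)
E
```

```text
lower: 40,25,12 | 5,0
call
  [0.002, -0.001, 0.0, 0.1, 0.005, 0.088] 0 
  [0.002, -0.001, 0.0, 0.163, 0.005, 0.129] 0 
  [0.002, -0.001, 0.0, 0.218, 0.005, 0.164] 0 
call
  [0.0, 0.0, 0.0, 0.025, 0.0, 0.016] 0 
  [0.0, 0.0, 0.0, 0.042, 0.0, 0.027] 0 
  [0.0, 0.0, 0.0, 0.05, 0.0, 0.032] 0 
rock from seated: up5, up10, tilt .1, .2, 0(up10), up5, 0
call
  [0.0, 0.0, 0.0, -0.021, 0.0, -0.014] 0 
  [0.0, 0.0, 0.0, -0.042, 0.0, -0.027] 0 
  [-0.108, 0.0, 0.168, -0.041, -0.017, -0.027] 0 
  [-0.216, 0.0, 0.337, -0.039, -0.035, -0.025] 0 
  [-0.216, 0.0, 0.337, -0.039, -0.035, -0.025] 0 
  [-0.108, 0.0, 0.168, -0.041, -0.017, -0.027] 0 
  [0.0, 0.0, 0.0, -0.042, 0.0, -0.027] 0 
call
  [0.0, 0.0, 0.0, 0.025, 0.0, 0.016] 0 
  [0.0, 0.0, 0.0, 0.042, 0.0, 0.027] 0
```

Request:
jog_arm --pt "0 0 0 0.1 0.005 0.088 0" --pt "0 0 0 0.163 0.005 0.129 0" --pt "0 0 0 0.218 0.005 0.164 0" --pt "0 0 0 0.243 0.005 0.18 0" --pt "0 0 0 0.243 0.005 0.18 0"

```text
clock: 31.15
position: [566.3, -334.9, 61.9]
tool_rot: [[-0.145, 0.963, 0.226], [0.521, 0.268, -0.81], [-0.841, 0.0, -0.541]]
ft_force: [-0.1, 0.8, -1.2]
grip_width: 11.3
grasp_force: 30.0
```

Request:
jog_arm --pt "0 0 0 0.012 0 0.008 0" --pt "0 0 0 0.02 0 0.013 0" --pt "0 0 0 0.025 0 0.016 0" --pt "0 0 0 0.025 0 0.016 0"

```text
clock: 31.65
position: [567.6, -334.5, 58.3]
tool_rot: [[-0.142, 0.963, 0.229], [0.519, 0.269, -0.811], [-0.843, 0.003, -0.538]]
ft_force: [-5.9, 14.9, 20.4]
grip_width: 11.3
grasp_force: 30.0
```

Request:
jog_arm --pt "0 0 0 0 0 0 0.32" --pt "0 0 0 0 0 0 0.32" --pt "0 0 0 0 0 0 0.32" --pt "0 0 0 0 0 0 0" --pt "0 0 0 0 0 0 0" --pt "0 0 0 0 0 0 0" --pt "0 0 0 0 0 0 0" --pt "0 0 0 0 0 0 0" --squeeze 30

```text
clock: 32.65
position: [566.4, -335.2, 56.2]
tool_rot: [[-0.144, 0.963, 0.226], [0.521, 0.268, -0.811], [-0.842, 0.001, -0.54]]
ft_force: [3.2, -0.3, -1.3]
grip_width: 11.0
grasp_force: 29.9
```

Request:
jog_arm --pt "0 0 0 -0.021 0 -0.014 0" --pt "0 0 0 -0.042 0 -0.027 0" --pt "0 0 0 -0.042 0 -0.027 0" --pt "-0.108 0 0.168 -0.041 -0.017 -0.027 0" --pt "-0.216 0 0.337 -0.039 -0.035 -0.025 0" --pt "-0.216 0 0.337 -0.039 -0.035 -0.025 0" --pt "-0.216 0 0.337 -0.039 -0.035 -0.025 0"

```text
clock: 33.52
position: [559.7, -337.2, 65.5]
tool_rot: [[0.016, 0.945, 0.328], [0.565, 0.262, -0.782], [-0.825, 0.198, -0.529]]
ft_force: [0.5, -0.2, -0.3]
grip_width: 11.4
grasp_force: 29.9
```

```bash
python3 - <<'E'
from place import *
s=monitor.sense();print(s["grip_width"],s["position"],s["ft_force"])
back(562.2,-319.3,-1.3,1.,55,(566.4,-335.2,56.2))
E
```

```text
11.351328074564513 [ 559.70531846 -337.19226052   65.53120894] [ 0.49148561 -0.22020238 -0.31405108]
call
  [0.107, 0.001, -0.166, 0.001, 0.017, 0.0] 0 
  [0.215, 0.001, -0.335, 0.003, 0.035, 0.001] 0 
  [0.215, 0.001, -0.335, 0.024, 0.03, 0.015] 0 
  [0.215, 0.001, -0.335, 0.045, 0.025, 0.028] 0 
call
  [0.0, 0.0, 0.0, 0.0, 0.0, -0.2] 0.32 
  [0.0, 0.0, 0.0, -0.421, 0.0, -0.47] 0.32
```

Request:
jog_arm --pt "0.107 0 -0.166 0.001 0.017 0 0" --pt "0.215 0 -0.335 0.003 0.035 0.001 0" --pt "0.215 0 -0.335 0.003 0.035 0.001 0" --pt "0.215 0 -0.335 0.024 0.03 0.015 0" --pt "0.215 0 -0.335 0.043 0.025 0.027 0" --pt "0.215 0 -0.335 0.045 0.025 0.028 0" --pt "0.215 0 -0.335 0.045 0.025 0.028 0"

```text
clock: 34.4
position: [566.4, -335.3, 56.2]
tool_rot: [[-0.142, 0.963, 0.227], [0.521, 0.268, -0.811], [-0.842, 0.003, -0.54]]
ft_force: [3.3, 1.1, 3.5]
grip_width: 11.4
grasp_force: 29.9
```

Request:
jog_arm --pt "0 0 0 0 0 0 0.32" --pt "0 0 0 0 0 0 0.32" --pt "0 0 0 0 0 0 0.32" --pt "0 0 0 0 0 -0.1 0.32" --pt "0 0 0 0 0 -0.25 0.32" --pt "0 0 0 0 0 -0.4 0.32" --pt "0 0 0 -0.42 0 -0.6 0.32" --pt "0 0 0 -0.42 0 -0.6 0.32"

```text
clock: 35.4
position: [551.4, -280.3, 194.8]
tool_rot: [[-0.142, 0.963, 0.229], [0.52, 0.269, -0.81], [-0.842, 0.004, -0.539]]
ft_force: [-0.3, -0.5, -0.1]
grip_width: 30.2
grasp_force: 0.0
```

```bash
python3 look.py l1 562.2 -319.3; python3 - <<'E'
from carry import *
carry([((530,-110,190),-1.1,1.),((505,60,180),-.8,1.),((499.7,111.3,150),-.7,1.),((499.7,111.3,60),-.7,1.)],.32)
E
```

```text
(array([ 440.6, -232.4]), array([67.7, 70. ]), (405.2, 307.4))
(array([ 534.9, -166.7]), array([135.6, 162.3]), (392.2, 260.2))
(array([ 566.9, -309. ]), array([ 91.3, 108.9]), (440.9, 247.3))
crop centres [447 246] [417 211]
pred px button/rim top cam [[453.2 243.8]
 [446.5 247. ]] scene [[418.6 197.5]
 [417.5 215.7]]
call
  [-0.329, 0.006, -0.226, 0.485, 0.139, -0.61] 0.32 
call
  [-0.505, 0.0, -0.324, 0.484, 0.298, -0.661] 0.32 
call
  [-0.168, 0.0, -0.108, 0.236, 0.168, -0.09] 0.32 
call
  [0.0, 0.0, 0.0, 0.379, 0.0, 0.243] 0.32 
0.0 [ 0.01  0.39 -0.41  2.21  1.44  1.15 -0.96]
0.0 [-0.3   0.39 -0.47  2.26  1.42  1.19 -1.03]
0.0 [-0.39  0.47 -0.48  2.26  1.48  1.21 -1.11]
0.0 [-0.56  0.67 -0.28  2.26  1.59  1.16 -1.34]
```

View pics/l1.png

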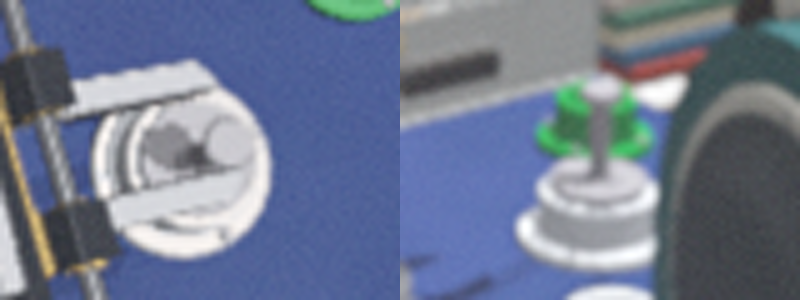

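The large plug is upright and home: scene button at crop (600,90), with the rim level on the cup. Next is the extra-large plug.

Request:
jog_arm --pt "-0.16 0 -0.11 0.24 0.07 -0.3 0.32" --pt "-0.33 0 -0.226 0.485 0.139 -0.61 0.32" --pt "-0.33 0 -0.226 0.485 0.139 -0.61 0.32" --pt "-0.33 0 -0.226 0.485 0.139 -0.61 0.32" --pt "-0.33 0 -0.226 0.485 0.139 -0.61 0.32"

```text
clock: 36.12
position: [536.0, -125.0, 175.7]
tool_rot: [[-0.249, 0.891, 0.379], [0.48, 0.454, -0.751], [-0.841, -0.005, -0.54]]
ft_force: [0.4, -0.8, -0.3]
grip_width: 30.3
grasp_force: 0.0
```

Request:
jog_arm --pt "-0.25 0 -0.16 0.24 0.15 -0.33 0.32" --pt "-0.505 0 -0.324 0.484 0.298 -0.66 0.32" --pt "-0.505 0 -0.324 0.484 0.298 -0.66 0.32" --pt "-0.505 0 -0.324 0.484 0.298 -0.66 0.32" --pt "-0.505 0 -0.324 0.484 0.298 -0.66 0.32"

```text
clock: 36.75
position: [515.3, 46.6, 165.4]
tool_rot: [[-0.379, 0.718, 0.583], [0.386, 0.696, -0.606], [-0.841, -0.005, -0.541]]
ft_force: [0.1, -1.0, -0.0]
grip_width: 29.7
grasp_force: 0.0
```

Request:
jog_arm --pt "-0.168 0 -0.108 0.236 0.168 -0.09 0.32" --pt "-0.168 0 -0.108 0.236 0.168 -0.09 0.32" --pt "-0.168 0 -0.108 0.236 0.168 -0.09 0.32" --pt "-0.168 0 -0.108 0.236 0.168 -0.09 0.32"

```text
clock: 37.25
position: [511.4, 98.9, 136.1]
tool_rot: [[-0.415, 0.646, 0.641], [0.347, 0.763, -0.545], [-0.841, -0.003, -0.541]]
ft_force: [-0.3, 0.7, 0.5]
grip_width: 29.9
grasp_force: 0.0
```

```bash
python3 - <<'E'
from carry import *
for s in seats(read_camera("top")): print(s)
carry([((499.7,111.3,60),-.7,1.)],.32)
E
```

```text
(array([ 441.3, -232.5]), array([69.4, 70.8]), (405.9, 300.9))
(array([455.4, -66.7]), array([91.9, 92. ]), (333.2, 293.8))
(array([ 543.3, -147.1]), array([77.3, 78.2]), (368.7, 255.9))
(array([ 562. , -319.5]), array([84.3, 85.4]), (442.7, 249.1))
call
  [-0.008, -0.001, 0.003, 0.365, 0.01, 0.229] 0.32 
0.0 [-0.44  0.7  -0.43  2.26  1.62  1.25 -1.33]
```

Request:
jog_arm --pt "0 0 0 0.09 0.01 0.06 0.32" --pt "0 0 0 0.18 0.01 0.115 0.32" --pt "0 0 0 0.28 0.01 0.172 0.32" --pt "0 0 0 0.365 0.01 0.229 0.32" --pt "0 0 0 0.365 0.01 0.229 0.32" --pt "0 0 0 0.365 0.01 0.229 0.32"

```text
clock: 38.05
position: [511.5, 102.1, 50.1]
tool_rot: [[-0.416, 0.645, 0.641], [0.347, 0.764, -0.544], [-0.841, -0.003, -0.541]]
ft_force: [-0.8, -0.1, 0.2]
grip_width: 30.2
grasp_force: 0.0
```

Request:
jog_arm --pt "0 0 0 0 0 0 0" --pt "0 0 0 0 0 0 0" --pt "0 0 0 0 0 0 0" --pt "0 0 0 0 0 0 0" --pt "0 0 0 0 0 0 0" --squeeze 30

```text
clock: 38.67
position: [511.5, 102.4, 49.6]
tool_rot: [[-0.416, 0.644, 0.642], [0.347, 0.765, -0.543], [-0.841, -0.003, -0.541]]
ft_force: [-0.1, 1.0, 5.3]
grip_width: 11.1
grasp_force: 30.0
```

```bash
python3 - <<'E'
from carry import *
s=monitor.sense();G=s["position"]-18.8*s["tool_rot"][:,2];print(G,s["grip_width"])
carry([((499.7,111.3,G[2]+100),-.7,1.),((480,20,155),-.95,1.),((455.4,-66.7,130),-1.2,1.)])
E
```

```text
[499.40750947 112.62823598  59.73480533] 11.130008042495062
call
  [-0.004, -0.002, 0.006, -0.423, -0.006, -0.266] 0.0 
call
  [0.421, 0.0, 0.27, -0.097, -0.432, 0.195] 0.0 
call
  [0.421, 0.0, 0.27, -0.045, -0.372, 0.302] 0.0 
0.0 [-0.12  0.54 -0.81  2.26  1.53  1.38 -1.09]
0.0 [-0.02  0.53 -0.76  2.28  1.44  1.39 -1.16]
0.0 [ 0.08  0.57 -0.69  2.28  1.4   1.41 -1.25]
```

Request:
jog_arm --pt "0 0 0 -0.1 0 -0.06 0" --pt "0 0 0 -0.21 0 -0.13 0" --pt "0 0 0 -0.32 -0.006 -0.2 0" --pt "0 0 0 -0.423 -0.006 -0.266 0" --pt "0 0 0 -0.423 -0.006 -0.266 0"

```text
clock: 39.3
position: [511.9, 101.1, 150.4]
tool_rot: [[-0.414, 0.645, 0.642], [0.348, 0.765, -0.543], [-0.841, -0.002, -0.541]]
ft_force: [0.9, 0.2, -2.0]
grip_width: 11.2
grasp_force: 30.0
```

Request:
jog_arm --pt "0.105 0 0.07 -0.024 -0.108 0.05 0" --pt "0.21 0 0.135 -0.048 -0.216 0.1 0" --pt "0.316 0 0.2 -0.073 -0.324 0.15 0" --pt "0.421 0 0.27 -0.097 -0.432 0.195 0" --pt "0.421 0 0.27 -0.097 -0.432 0.195 0"

```text
clock: 39.92
position: [488.7, 5.2, 144.6]
tool_rot: [[-0.316, 0.816, 0.484], [0.439, 0.578, -0.688], [-0.841, -0.005, -0.541]]
ft_force: [0.2, 0.8, -0.7]
grip_width: 11.2
grasp_force: 30.0
```

```bash
python3 - <<'E'
from carry import *
for s in seats(read_camera("top")): print(s)
s=monitor.sense();print(s["grip_width"],s["position"])
carry([((455.4,-66.7,130),-1.2,1.)])
E
```

```text
(array([ 468.4, -189.7]), array([70.1, 71.3]), (387.2, 288.8))
(array([455.4, -66.7]), array([91.9, 92. ]), (333.2, 293.8))
(array([ 543.3, -147.1]), array([77.3, 78.2]), (368.7, 255.9))
(array([ 562. , -319.5]), array([84.4, 85.1]), (442.7, 249.0))
11.120628367826606 [488.99661996   6.26410412 144.62795681]
call
  [0.413, 0.0, 0.275, -0.044, -0.367, 0.3] 0.0 
0.0 [-0.04  0.53 -0.55  2.28  1.37  1.33 -1.24]
```

The small seat got knocked aside, but it is not needed. The XL seat is unmoved.

Request:
jog_arm --pt "0.1 0 0.07 -0.01 -0.09 0.07 0" --pt "0.21 0 0.135 -0.022 -0.184 0.15 0" --pt "0.31 0 0.2 -0.033 -0.275 0.22 0" --pt "0.413 0 0.275 -0.044 -0.367 0.3 0" --pt "0.413 0 0.275 -0.044 -0.367 0.3 0" --pt "0.413 0 0.275 -0.044 -0.367 0.3 0"

```text
clock: 40.72
position: [461.4, -80.5, 119.9]
tool_rot: [[-0.197, 0.931, 0.306], [0.504, 0.364, -0.784], [-0.841, -0.0, -0.541]]
ft_force: [-0.3, 0.3, -1.0]
grip_width: 11.2
grasp_force: 30.0
```

```bash
python3 - <<'E'
from place import *
s=monitor.sense();print(s["grip_width"],s["qpos"].round(2))
place(455.4,-66.7,-1.2,1.,54.7)
E
```

```text
11.20595796698028 [-0.07  0.53 -0.54  2.28  1.31  1.34 -1.21]
lower: 40,25,12 | 5,0
call
  [0.003, -0.001, 0.002, 0.1, -0.003, 0.069] 0 
  [0.003, -0.001, 0.002, 0.164, -0.003, 0.109] 0 
  [0.003, -0.001, 0.002, 0.218, -0.003, 0.145] 0 
call
  [0.0, 0.0, 0.0, 0.025, 0.0, 0.016] 0 
  [0.0, 0.0, 0.0, 0.042, 0.0, 0.027] 0 
  [0.0, 0.0, 0.0, 0.05, 0.0, 0.032] 0 
rock from seated: up5, up10, tilt .1, .2, 0(up10), up5, 0
call
  [0.0, 0.0, 0.0, -0.021, 0.0, -0.014] 0 
  [0.0, 0.0, 0.0, -0.042, 0.0, -0.027] 0 
  [-0.108, 0.0, 0.168, -0.041, -0.017, -0.027] 0 
  [-0.216, 0.0, 0.337, -0.039, -0.034, -0.025] 0 
  [-0.216, 0.0, 0.337, -0.039, -0.034, -0.025] 0 
  [-0.108, 0.0, 0.168, -0.041, -0.017, -0.027] 0 
  [0.0, 0.0, 0.0, -0.042, 0.0, -0.027] 0 
call
  [0.0, 0.0, 0.0, 0.025, 0.0, 0.016] 0 
  [0.0, 0.0, 0.0, 0.042, 0.0, 0.027] 0
```

Request:
jog_arm --pt "0 0 0 0.1 -0.003 0.069 0" --pt "0 0 0 0.164 -0.003 0.109 0" --pt "0 0 0 0.218 -0.003 0.145 0" --pt "0 0 0 0.243 -0.003 0.161 0" --pt "0 0 0 0.243 -0.003 0.161 0"

```text
clock: 41.35
position: [461.1, -81.5, 61.5]
tool_rot: [[-0.197, 0.931, 0.306], [0.503, 0.364, -0.784], [-0.841, -0.001, -0.54]]
ft_force: [-0.8, 0.1, -0.5]
grip_width: 11.4
grasp_force: 30.0
```

Request:
jog_arm --pt "0 0 0 0.012 0 0.008 0" --pt "0 0 0 0.018 0 0.011 0" --pt "0 0 0 0.023 0 0.014 0" --pt "0 0 0 0.023 0 0.014 0"

```text
clock: 41.85
position: [461.7, -80.9, 56.8]
tool_rot: [[-0.196, 0.931, 0.308], [0.503, 0.365, -0.783], [-0.842, 0.001, -0.54]]
ft_force: [-0.9, 7.2, 7.6]
grip_width: 11.1
grasp_force: 30.0
```

Request:
jog_arm --pt "0 0 0 0 0 0 0.32" --pt "0 0 0 0 0 0 0.32" --pt "0 0 0 0 0 0 0.32" --pt "0 0 0 0 0 0 0" --pt "0 0 0 0 0 0 0" --pt "0 0 0 0 0 0 0" --pt "0 0 0 0 0 0 0" --pt "0 0 0 0 0 0 0" --squeeze 30

```text
clock: 42.85
position: [461.2, -81.4, 56.3]
tool_rot: [[-0.197, 0.931, 0.306], [0.503, 0.364, -0.784], [-0.841, 0.0, -0.54]]
ft_force: [3.5, 1.1, 0.9]
grip_width: 11.4
grasp_force: 30.0
```

Request:
jog_arm --pt "0 0 0 -0.021 0 -0.014 0" --pt "0 0 0 -0.042 0 -0.027 0" --pt "0 0 0 -0.042 0 -0.027 0" --pt "-0.108 0 0.168 -0.041 -0.017 -0.027 0" --pt "-0.216 0 0.337 -0.039 -0.034 -0.025 0" --pt "-0.216 0 0.337 -0.039 -0.034 -0.025 0" --pt "-0.216 0 0.337 -0.039 -0.034 -0.025 0"

```text
clock: 43.72
position: [455.0, -83.9, 65.6]
tool_rot: [[-0.042, 0.913, 0.405], [0.564, 0.356, -0.745], [-0.825, 0.197, -0.53]]
ft_force: [0.2, 0.3, -0.6]
grip_width: 11.4
grasp_force: 30.0
```

Same return rows as the medium plug (same azimuth).

Request:
jog_arm --pt "0.107 0 -0.167 0.001 0.016 0 0" --pt "0.215 0 -0.336 0.003 0.034 0.001 0" --pt "0.215 0 -0.336 0.003 0.034 0.001 0" --pt "0.215 0 -0.336 0.024 0.029 0.015 0" --pt "0.215 0 -0.336 0.043 0.024 0.027 0" --pt "0.215 0 -0.336 0.045 0.024 0.028 0" --pt "0.215 0 -0.336 0.045 0.024 0.028 0"

```text
clock: 44.6
position: [461.4, -81.3, 56.2]
tool_rot: [[-0.195, 0.931, 0.308], [0.503, 0.365, -0.784], [-0.842, 0.002, -0.54]]
ft_force: [2.3, 1.4, 4.2]
grip_width: 11.1
grasp_force: 30.0
```

Request:
jog_arm --pt "0 0 0 0 0 0 0.32" --pt "0 0 0 0 0 0 0.32" --pt "0 0 0 0 0 0 0.32" --pt "0 0 0 0 0 -0.1 0.32" --pt "0 0 0 0 0 -0.25 0.32" --pt "0 0 0 0 0 -0.4 0.32" --pt "0 0 0 -0.42 0 -0.6 0.32" --pt "0 0 0 -0.42 0 -0.6 0.32"

```text
clock: 45.6
position: [440.8, -29.5, 193.6]
tool_rot: [[-0.196, 0.931, 0.308], [0.504, 0.365, -0.783], [-0.842, 0.002, -0.54]]
ft_force: [0.2, 0.1, 0.6]
grip_width: 30.1
grasp_force: 0.0
```

```bash
python3 look.py x1 455.4 -66.7; python3 - <<'E'
from carry import *
s=monitor.sense();print(s["position"],s["qpos"].round(2))
im=cv2.imread("pics/x1s.png");cv2.imwrite("pics/x2.png",cv2.resize(im[150:330,160:460],None,fx=2.6,fy=2.6,interpolation=2))
# candidate lid pushes
ex=np.array([np.cos(-.041),np.sin(-.041),0]);h=np.array([570.4,215.7,45])
def pt(bx,bz,t): c,q=np.cos(t),np.sin(t);return h+(bx*c+bz*q)*ex+np.array([0,0,-bx*q+bz*c])
for t in(1.9,1.5,1.2,.9,.5,0): print(t,"handle",pt(-152,38,t).round(),"front top edge",pt(-110,52,t).round())
E
```

```text
(array([ 468.5, -189.6]), array([70. , 71.2]), (387.2, 288.7))
(array([446.1, -48.8]), array([ 97.4, 135.8]), (330.8, 295.1))
(array([ 543.3, -147.2]), array([77.3, 78.3]), (368.7, 255.9))
(array([ 562. , -319.5]), array([84.4, 85.1]), (442.7, 249.0))
crop centres [333 293] [362 250]
pred px button/rim top cam [[334.6 292.4]
 [333.7 293.2]] scene [[362.4 234.2]
 [362.2 254.7]]
[441.32962303 -29.69591055 194.35163667] [-0.11  0.37 -0.64  2.24  1.12  1.44 -1.08]
1.9 handle [655. 212. 177.] front top edge [655. 212. 132.]
1.5 handle [598. 215. 199.] front top edge [614. 214. 158.]
1.2 handle [551. 217. 200.] front top edge [579. 215. 166.]
0.9 handle [506. 218. 188.] front top edge [543. 217. 163.]
0.5 handle [455. 220. 151.] front top edge [499. 219. 143.]
0 handle [419. 222.  83.] front top edge [460. 220.  97.]
```

View pics/x2.png

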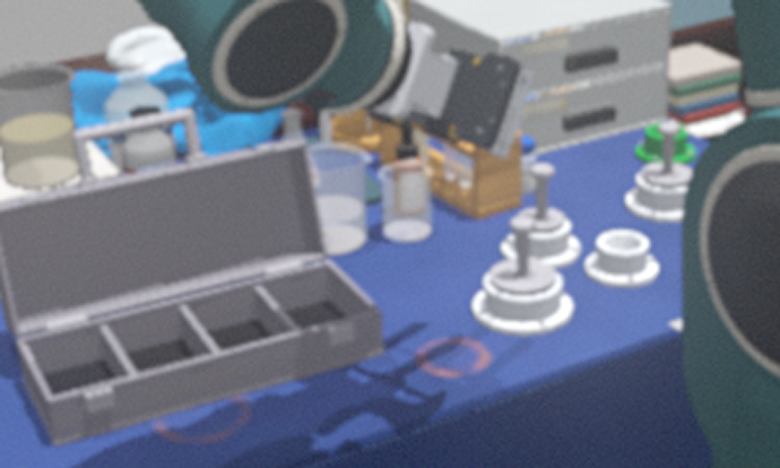

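All three plugs stand upright in their seats: scene crop buttons at (541,172), (523,232) and (668,130). The case is empty. To shut the lid I grip the handle with the tool tilted 0.6 rad forward, so I check the bar's actual position and the reach first.

```bash
cat > lid.py <<'E'
from carry import *
from scipy.spatial.transform import Slerp
yaw=-.041;ex=np.array([np.cos(yaw),np.sin(yaw),0]);ey=np.array([-ex[1],ex[0],0]);h=np.array([570.4,215.7,45]);Z=np.array([0,0,1.])
def bar(t): c,q=np.cos(t),np.sin(t);return h+(-152*c+38*q)*ex+(152*q+38*c)*Z
def HR(f): z=np.sin(f)*ex-np.cos(f)*Z;return np.c_[ey,np.cross(z,ey),z]
E
python3 - <<'E'
from lid import *
g=cv2.cvtColor(cv2.imread("pics/x1t.png"),cv2.COLOR_BGR2GRAY)
for t in(1.8,1.9,2.0): print(t,proj("top",[bar(t)+40*ey,bar(t)-0*ey,bar(t)-40*ey]).tolist())
u=int(proj("top",bar(1.9))[0][0])
for du in(-8,0,8): print(u+du,g[165:225,u+du].tolist())
s=monitor.sense();R0=s["tool_rot"];P0=s["position"]
R1=HR(.6);sl=Slerp([0,1],Ro.from_matrix([R0,R1]));print("angle",(Ro.from_matrix(R0).inv()*Ro.from_matrix(R1)).magnitude())
G=bar(1.9);T=G+14*R1[:,2];st=T-80*R1[:,2];print(T,st)
q0=s["qpos"]
for f,P in((.3,(470,60,250)),(.6,(530,150,270)),(1,st),(1,T)):
    r=ik(np.array(P),sl(f).as_matrix(),q0,n=1);q0=r.x;print(r.cost.round(5),q0.round(2))
for t in(1.5,1.1,.7,.35,0):
    R=HR(.6*t/1.9);r=ik(bar(t)+14*R[:,2],R,q0,n=1);q0=r.x;print(t,r.cost.round(5),q0.round(2))
E
```

```text
1.8 [[174.1, 191.2], [194.3, 192.3], [214.6, 193.4]]
1.9 [[176.0, 185.5], [196.0, 186.6], [216.1, 187.7]]
2.0 [[178.0, 180.6], [197.8, 181.6], [217.6, 182.7]]
188 [222, 221, 222, 221, 220, 202, 174, 160, 153, 150, 144, 141, 136, 124, 128, 131, 128, 105, 133, 175, 187, 192, 179, 152, 105, 92, 103, 126, 143, 137, 141, 152, 152, 151, 151, 152, 154, 151, 152, 150, 151, 153, 155, 153, 153, 154, 154, 153, 134, 78, 74, 76, 82, 109, 137, 136, 133, 134, 137, 133]
196 [222, 222, 220, 223, 218, 202, 174, 161, 153, 151, 146, 142, 128, 124, 120, 124, 121, 101, 114, 168, 184, 192, 184, 168, 134, 97, 96, 115, 154, 139, 139, 151, 153, 153, 154, 151, 153, 151, 154, 152, 152, 153, 154, 155, 155, 154, 153, 155, 146, 115, 83, 77, 78, 107, 130, 135, 134, 135, 136, 134]
204 [220, 223, 221, 222, 221, 200, 177, 159, 154, 150, 145, 138, 128, 115, 71, 66, 67, 67, 84, 138, 178, 190, 190, 176, 150, 102, 92, 91, 113, 143, 137, 142, 154, 150, 152, 154, 152, 151, 150, 154, 154, 154, 152, 153, 151, 153, 152, 153, 156, 132, 83, 71, 76, 94, 123, 134, 137, 133, 132, 133]
angle 1.108322735841467
[663.32625286 211.88788734 164.99791118] [618.19281623 213.73939582 231.02476037]
0.0 [ 0.19  0.22 -0.97  2.11  0.99  1.3  -1.03]
0.0 [ 0.24  0.23 -1.02  1.97  0.91  1.13 -1.09]
0.0 [ 0.43  0.42 -1.18  1.98  1.15  0.79 -1.43]
0.0 [ 0.3   0.57 -1.02  1.94  1.35  0.76 -1.55]
1.5 0.0 [ 0.32  0.45 -1.04  1.95  1.    0.77 -1.31]
1.1 0.0 [ 0.35  0.37 -1.06  1.99  0.76  0.81 -1.16]
0.7 0.0 [ 0.36  0.37 -1.08  2.04  0.64  0.84 -1.12]
0.35 0.0 [ 0.33  0.44 -1.07  2.07  0.62  0.85 -1.13]
0 0.0 [ 0.23  0.52 -0.94  2.08  0.58  0.83 -1.1 ]
```

```bash
python3 - <<'E'
from lid import *
s=monitor.sense();R0=s["tool_rot"];R1=HR(.6);sl=Slerp([0,1],Ro.from_matrix([R0,R1]))
T=bar(1.9)+14*R1[:,2];st=T-80*R1[:,2];M=lambda f:sl(f).as_matrix();q=.32
plan([[((470,60,250),M(.35),q)],[((530,150,270),M(.7),q)],[(st,R1,q)],[(T,R1,q)]])
E
```

```text
call
  [-0.233, 0.583, 0.456, -0.036, 0.298, -0.457] 0.32 
call
  [-0.233, 0.583, 0.456, 0.264, 0.434, -0.211] 0.32 
call
  [-0.199, 0.5, 0.391, 0.365, 0.347, 0.284] 0.32 
call
  [0.0, 0.0, 0.0, 0.0, 0.0, 0.4] 0.32
```

Request:
jog_arm --pt "-0.233 0.583 0.456 -0.036 0.298 -0.457 0.32" --pt "-0.233 0.583 0.456 -0.036 0.298 -0.457 0.32" --pt "-0.233 0.583 0.456 -0.036 0.298 -0.457 0.32" --pt "-0.233 0.583 0.456 -0.036 0.298 -0.457 0.32"

```text
clock: 46.2
position: [469.0, 58.8, 246.3]
tool_rot: [[-0.083, 0.924, 0.373], [0.776, 0.295, -0.558], [-0.625, 0.243, -0.742]]
ft_force: [0.0, -0.4, 0.0]
grip_width: 30.1
grasp_force: 0.0
```

Request:
jog_arm --pt "-0.233 0.583 0.456 0.264 0.434 -0.211 0.32" --pt "-0.233 0.583 0.456 0.264 0.434 -0.211 0.32" --pt "-0.233 0.583 0.456 0.264 0.434 -0.211 0.32" --pt "-0.233 0.583 0.456 0.264 0.434 -0.211 0.32" --pt "-0.233 0.583 0.456 0.264 0.434 -0.211 0.32"

```text
clock: 46.82
position: [528.7, 149.4, 265.5]
tool_rot: [[0.0, 0.884, 0.467], [0.95, 0.146, -0.277], [-0.313, 0.444, -0.84]]
ft_force: [-0.3, 0.6, -0.5]
grip_width: 29.9
grasp_force: 0.0
```

```bash
python3 - <<'E'
from lid import *
s=monitor.sense();print(s["position"],s["qpos"].round(2));R1=HR(.6);T=bar(1.9)+14*R1[:,2];st=T-80*R1[:,2]
plan([[(st,R1,.32)]])
E
```

```text
[528.71343697 149.4227552  265.53375014] [ 0.04  0.13 -0.73  2.01  0.78  0.97 -1.03]
call
  [-0.213, 0.504, 0.399, 0.359, 0.366, 0.265] 0.32
```

Request:
jog_arm --pt "-0.213 0.504 0.4 0.36 0.366 0.265 0.32" --pt "-0.213 0.504 0.4 0.36 0.366 0.265 0.32" --pt "-0.213 0.504 0.4 0.36 0.366 0.265 0.32" --pt "-0.213 0.504 0.4 0.36 0.366 0.265 0.32" --pt "-0.213 0.504 0.4 0.36 0.366 0.265 0.32"

```text
clock: 47.45
position: [618.6, 214.8, 233.1]
tool_rot: [[0.041, 0.823, 0.567], [0.999, -0.035, -0.022], [0.002, 0.567, -0.824]]
ft_force: [0.7, -0.3, 0.1]
grip_width: 30.3
grasp_force: 0.0
```

```bash
python3 - <<'E'
from lid import *
s=monitor.sense();print(s["position"],s["qpos"].round(2));R1=HR(.6);T=bar(1.9)+14*R1[:,2]
plan([[(T-40*R1[:,2],R1,.32),(T,R1,.32)]])
E
```

```text
[618.55808542 214.77793083 233.13135399] [ 0.05  0.26 -0.67  1.97  0.91  0.64 -1.27]
call
  [0.006, -0.003, -0.002, -0.006, -0.008, 0.208] 0.32 
  [0.006, -0.003, -0.002, -0.006, -0.008, 0.408] 0.32
```

Request:
jog_arm --pt "0 0 0 -0.006 -0.008 0.1 0.32" --pt "0 0 0 -0.006 -0.008 0.208 0.32" --pt "0 0 0 -0.006 -0.008 0.31 0.32" --pt "0 0 0 -0.006 -0.008 0.408 0.32" --pt "0 0 0 -0.006 -0.008 0.408 0.32"

```text
clock: 48.08
position: [663.7, 211.5, 163.9]
tool_rot: [[0.042, 0.824, 0.566], [0.999, -0.036, -0.022], [0.002, 0.566, -0.824]]
ft_force: [0.3, -0.3, 0.3]
grip_width: 30.2
grasp_force: 0.0
```

Request:
jog_arm --pt "0 0 0 0 0 0 0" --pt "0 0 0 0 0 0 0" --pt "0 0 0 0 0 0 0" --pt "0 0 0 0 0 0 0" --pt "0 0 0 0 0 0 0" --squeeze 12

```text
clock: 48.7
position: [664.5, 211.9, 165.8]
tool_rot: [[0.042, 0.822, 0.568], [0.999, -0.036, -0.021], [0.004, 0.568, -0.823]]
ft_force: [-1.5, -1.1, 8.5]
grip_width: 11.3
grasp_force: 12.0
```

```bash
python3 - <<'E'
from lid import *
s=monitor.sense();P=s["position"];R1=s["tool_rot"];print(P,s["grip_width"],s["ft_force"],bar(1.9)+14*HR(.6)[:,2])
c=(P-bar(1.9)-0*Z);print("offset in tool",R1.T@c)
off=R1.T@c
def pose(t): R=HR(.6*t/1.9);return bar(t)+R@off,R,0
L=np.linspace(1.9,0,33)[1:]
plan([[pose(t) for t in L[i:i+8]] for i in range(0,32,8)])
E
```

```text
[664.4686304 211.939557  165.7582612] 11.3254636091321 [-1.48947422 -1.14575721  8.51883413] [663.32625286 211.88788734 164.99791118]
offset in tool [ 0.06412811  1.30610322 14.02201465]
call
  [0.047, -0.005, -0.005, 0.0, -0.021, -0.042] 0 
  [0.084, -0.006, -0.005, 0.0, -0.044, -0.083] 0 
  [0.122, -0.006, -0.005, 0.0, -0.069, -0.123] 0 
  [0.159, -0.006, -0.005, 0.0, -0.096, -0.162] 0 
  [0.197, -0.006, -0.005, 0.0, -0.126, -0.198] 0 
  [0.234, -0.006, -0.005, 0.0, -0.158, -0.233] 0 
  [0.272, -0.006, -0.005, 0.0, -0.192, -0.267] 0 
  [0.309, -0.006, -0.005, 0.0, -0.228, -0.298] 0 
call
  [0.037, 0.0, 0.0, 0.0, -0.042, -0.023] 0 
  [0.075, 0.0, 0.0, 0.0, -0.085, -0.044] 0 
  [0.112, 0.0, 0.0, 0.0, -0.129, -0.062] 0 
  [0.15, 0.0, 0.0, 0.0, -0.174, -0.077] 0 
  [0.187, 0.0, 0.0, 0.0, -0.22, -0.09] 0 
  [0.225, 0.0, 0.0, 0.0, -0.267, -0.1] 0 
  [0.262, 0.0, 0.0, 0.0, -0.314, -0.108] 0 
  [0.3, 0.0, 0.0, 0.0, -0.361, -0.113] 0 
call
  [0.037, 0.0, 0.0, 0.0, -0.048, 0.005] 0 
  [0.075, 0.0, 0.0, 0.0, -0.095, 0.013] 0 
  [0.112, 0.0, 0.0, 0.0, -0.141, 0.023] 0 
  [0.15, 0.0, 0.0, 0.0, -0.187, 0.036] 0 
  [0.187, 0.0, 0.0, 0.0, -0.233, 0.052] 0 
  [0.225, 0.0, 0.0, 0.0, -0.277, 0.07] 0 
  [0.262, 0.0, 0.0, 0.0, -0.32, 0.091] 0 
  [0.3, 0.0, 0.0, 0.0, -0.361, 0.114] 0 
call
  [0.037, 0.0, 0.0, 0.0, -0.036, 0.031] 0 
  [0.075, 0.0, 0.0, 0.0, -0.07, 0.064] 0 
  [0.113, 0.0, 0.0, 0.0, -0.102, 0.099] 0 
  [0.15, 0.0, 0.0, 0.0, -0.132, 0.136] 0 
  [0.187, 0.0, 0.0, 0.0, -0.16, 0.174] 0 
  [0.225, 0.0, 0.0, 0.0, -0.185, 0.214] 0 
  [0.262, 0.0, 0.0, 0.0, -0.208, 0.255] 0 
  [0.3, 0.0, 0.0, 0.0, -0.228, 0.298] 0
```

Request:
jog_arm --pt "0.04 0 0 0 -0.021 -0.042 0" --pt "0.08 0 0 0 -0.044 -0.083 0" --pt "0.12 0 0 0 -0.069 -0.123 0" --pt "0.159 0 0 0 -0.096 -0.162 0" --pt "0.197 0 0 0 -0.126 -0.198 0" --pt "0.234 0 0 0 -0.158 -0.233 0" --pt "0.272 0 0 0 -0.192 -0.267 0" --pt "0.309 0 0 0 -0.228 -0.298 0"

```text
clock: 49.7
position: [593.8, 215.1, 189.9]
tool_rot: [[0.041, 0.899, 0.436], [0.999, -0.039, -0.014], [0.005, 0.436, -0.9]]
ft_force: [1.2, -0.2, 9.7]
grip_width: 11.7
grasp_force: 12.0
```

Request:
jog_arm --pt "0.037 0 0 0 -0.042 -0.023 0" --pt "0.075 0 0 0 -0.085 -0.044 0" --pt "0.112 0 0 0 -0.129 -0.062 0" --pt "0.15 0 0 0 -0.174 -0.077 0" --pt "0.187 0 0 0 -0.22 -0.09 0" --pt "0.225 0 0 0 -0.267 -0.1 0" --pt "0.262 0 0 0 -0.314 -0.108 0" --pt "0.3 0 0 0 -0.361 -0.113 0"

```text
clock: 50.7
position: [517.2, 217.7, 176.5]
tool_rot: [[0.042, 0.955, 0.292], [0.999, -0.041, -0.009], [0.003, 0.292, -0.956]]
ft_force: [0.2, 1.7, 0.8]
grip_width: 11.4
grasp_force: 12.0
```

Request:
jog_arm --pt "0.037 0 0 0 -0.048 0.005 0" --pt "0.075 0 0 0 -0.095 0.013 0" --pt "0.112 0 0 0 -0.141 0.023 0" --pt "0.15 0 0 0 -0.187 0.036 0" --pt "0.187 0 0 0 -0.233 0.052 0" --pt "0.225 0 0 0 -0.277 0.07 0" --pt "0.262 0 0 0 -0.32 0.091 0" --pt "0.3 0 0 0 -0.361 0.114 0"

```text
clock: 51.7
position: [455.2, 220.5, 133.4]
tool_rot: [[0.042, 0.988, 0.146], [0.999, -0.042, -0.003], [0.003, 0.146, -0.989]]
ft_force: [0.6, 0.3, 0.1]
grip_width: 11.6
grasp_force: 12.0
```

```bash
python3 - <<'E'
from lid import *
s=monitor.sense();P=s["position"];R=s["tool_rot"];t=1.9*8/32;off=np.array([0,1.3,14.])
E=HR(.6*t/1.9);print(P,bar(t)+E@off,s["ft_force"],s["grip_width"])
def pose(t): R=HR(.6*t/1.9);return bar(t)+R@off,R,0
plan([[pose(t) for t in np.linspace(1.9/4,0,9)[1:]]])
E
```

```text
[455.23185589 220.53221801 133.37077243] [456.08005682 220.38974579 134.66004187] [0.63084457 0.29162849 0.09900105] 11.584136460396495
call
  [0.031, -0.007, -0.002, -0.001, -0.031, 0.025] 0 
  [0.069, -0.007, -0.002, -0.001, -0.065, 0.059] 0 
  [0.106, -0.007, -0.002, -0.001, -0.097, 0.094] 0 
  [0.144, -0.007, -0.002, -0.001, -0.126, 0.131] 0 
  [0.181, -0.007, -0.002, -0.001, -0.154, 0.169] 0 
  [0.219, -0.007, -0.002, -0.001, -0.179, 0.209] 0 
  [0.256, -0.007, -0.002, -0.002, -0.202, 0.25] 0 
  [0.294, -0.007, -0.002, -0.002, -0.222, 0.292] 0
```

Going down, then a settle, and release once shut.

Request:
jog_arm --pt "0.035 0 0 0 -0.031 0.025 0" --pt "0.07 0 0 0 -0.065 0.059 0" --pt "0.106 0 0 0 -0.097 0.094 0" --pt "0.144 0 0 0 -0.126 0.131 0" --pt "0.181 0 0 0 -0.154 0.169 0" --pt "0.219 0 0 0 -0.179 0.209 0" --pt "0.256 0 0 -0.001 -0.202 0.25 0" --pt "0.294 0 0 -0.001 -0.222 0.29 0"

```text
clock: 52.7
position: [420.2, 222.1, 69.3]
tool_rot: [[0.042, 0.999, 0.0], [0.999, -0.042, 0.004], [0.004, 0.0, -1.0]]
ft_force: [1.1, 1.5, -0.3]
grip_width: 11.3
grasp_force: 12.0
```

Request:
jog_arm --pt "0 0 0 0 0 0 0" --pt "0 0 0 0 0 0.006 0" --pt "0 0 0 0 0 0.006 0"

```text
clock: 53.08
position: [420.2, 222.0, 68.7]
tool_rot: [[0.042, 0.999, 0.001], [0.999, -0.042, 0.003], [0.003, 0.001, -1.0]]
ft_force: [-1.4, 0.9, -0.6]
grip_width: 11.7
grasp_force: 12.0
```

Request:
jog_arm --pt "0 0 0 0 0 0 0.35" --pt "0 0 0 0 0 0 0.35" --pt "0 0 0 0 0 0 0.35" --pt "0 0 0 0 0 -0.2 0.35" --pt "0 0 0 0 0 -0.5 0.35" --pt "0 0 0 0 0 -0.8 0.35" --pt "0 0 0 0 0 -0.9 0.35" --pt "0 0 0 0 0 -0.9 0.35"

```text
clock: 54.08
position: [420.8, 221.5, 249.8]
tool_rot: [[0.042, 0.999, 0.004], [0.999, -0.042, 0.003], [0.004, 0.004, -1.0]]
ft_force: [-0.5, 0.2, -0.0]
grip_width: 32.9
grasp_force: 0.0
```

Request:
jog_arm --pt "0 0 0 -0.9 0 0 0.35" --pt "0 0 0 -0.9 0 0 0.35" --pt "0 0 0 -0.9 0 0 0.35" --pt "0 0 0 -0.9 0 0 0.35" --pt "0 0 0 -0.9 0 0 0.35" --pt "0 0 0 -0.9 0 0 0.35"

```text
clock: 54.82
position: [412.5, 42.8, 247.7]
tool_rot: [[0.04, 0.999, 0.001], [0.999, -0.04, 0.004], [0.004, 0.001, -1.0]]
ft_force: [0.2, -0.5, -0.7]
grip_width: 33.3
grasp_force: 0.0
```

```bash
python3 - <<'E'
from h import *
im=read_camera("top");sc=read_camera("scene")
for s in seats(im): print(s)
cv2.imwrite("pics/f.png",np.hstack([cv2.resize(im[180:330,110:510],(400,300))[:, :],cv2.resize(sc[150:320,160:460],(400,300))]))
E
```

```text
(array([ 468.5, -189.6]), array([70. , 71.2]), (387.2, 288.7))
(array([455.1, -66.8]), array([91.4, 92. ]), (333.3, 293.9))
(array([ 543.3, -147.1]), array([77.3, 78.2]), (368.7, 255.9))
(array([ 562.1, -319.5]), array([84.2, 85.1]), (442.7, 249.0))
```

View pics/f.png

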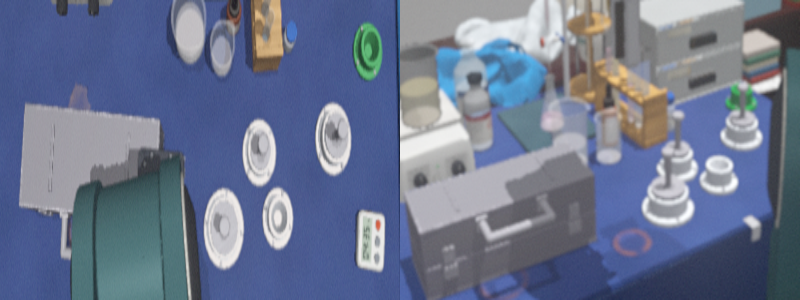

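The lid is shut: handle at crop (515,222) on the right, top plane back at its starting pose. All three plugs stand in their seats, and the robot is clear.

```bash
python3 -c "
from workcell import sign_off;print(sign_off())"
```

```text
the job is handed in; nothing more can be done
None
```

The medium, large and extra-large plugs (the small one was absent) were seated in that order, each rocked and settled back home; then the lid of the empty case was shut and the job handed in at about 55 s, with no verdict returned.

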